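Empty the sprung parts case into the lipped rack

TASK

Clear the watchmaker's eyeglass off the case's lid first: lift it over the lip of the wooden rack and set it down inside. Then press the release button so that the lid springs fully open, and move every parts tin from the case over the lip into the rack in the same way; all of them must rest on the rack's floor behind the lip, none stacked on another or propped up on a rim (one that has tipped onto its side there is no harm), the lid stays open, and the other tools on the bench are left where they are.

Things in the scene. Friction and masses are not known exactly. Their poses are not given: they have to be found in the camera images.
- case: Black case fixed to the bench, 120 (x) by 290 mm (y), walls 5 mm thick, 16 mm high, inner floor 5 mm above the bench. Origin: centre of its underside. +x points to its hinged long side (away from robot). Shut lid's top 37 mm above the bench. On the -x side a latch block 56 mm wide, 36 mm high, from x = -71 to -121 mm. Tins stand inside in a row along y near x = 0, 45 mm apart, rising above its walls.
- lid (a joint): Angle of the clear, aluminium-framed, 20 mm deep lid about the case's far (+x) long edge: 0 shut and latched, 2.3 rad open at its stop, leaning away from the robot, top edge then about 105 mm above the bench. Pressing the button frees it; its spring throws it open in about a second and keeps it there. It cannot be pulled open.
- release (a joint): Travel of the release button: 0 up, 6 mm fully down (5 N; it springs back). It starts with 1.5 N and frees the lid at about 3 to 4 mm.
- release_top (a point): Centre of the top of the release button: plain round grey push button 24 mm in diameter in a steel collar 40 mm across, on the latch block 38 mm in front of the lid's front edge, top about 58 mm above the bench; pressed straight down.
- rack: Wooden tray rack fixed to the bench, 126 (x) by 370 mm (y), walls 8 mm thick, floor 10 mm above the bench; retaining lip along the front (-x) and ends 30 mm high above the bench, back (+x) 45 mm high. Origin: centre of its underside; y along its length. Inside 110 by 354 mm, empty at the start.
- loupe: Watchmaker's eyeglass: black round piece 26 mm tall, the lower 16 mm straight and 38 mm in diameter, narrower (30 mm) above; stands wide end down on the shut lid. Origin at its centre, 13 mm above its foot; z along its axis. About 35 g.
- tin1: Round flat metal parts tin with a closed cover, 32 mm in diameter, 24 mm tall, about 35 g; all alike. Origin at its centre, 12 mm above its underside; z along its axis. Stands in the case; 4 to 6 of the six are present.
- tin2: Round flat metal parts tin with a closed cover, 32 mm in diameter, 24 mm tall, about 35 g; all alike. Origin at its centre, 12 mm above its underside; z along its axis. Stands in the case; 4 to 6 of the six are present.
- tin3: Round flat metal parts tin with a closed cover, 32 mm in diameter, 24 mm tall, about 35 g; all alike. Origin at its centre, 12 mm above its underside; z along its axis. Stands in the case; 4 to 6 of the six are present.
- tin4: Round flat metal parts tin with a closed cover, 32 mm in diameter, 24 mm tall, about 35 g; all alike. Origin at its centre, 12 mm above its underside; z along its axis. Stands in the case; 4 to 6 of the six are present.
- tin5: Round flat metal parts tin with a closed cover, 32 mm in diameter, 24 mm tall, about 35 g; all alike. Origin at its centre, 12 mm above its underside; z along its axis. Stands in the case; 4 to 6 of the six are present.
- tin6: Round flat metal parts tin with a closed cover, 32 mm in diameter, 24 mm tall, about 35 g; all alike. Origin at its centre, 12 mm above its underside; z along its axis. Stands in the case; 4 to 6 of the six are present.
- brush: Bystander: brush about 150 mm long lying in front of the rack. Origin under its middle.
- tweezers: Bystander: steel tweezers 110 mm long lying in front of the case. Origin under the middle.
- dies: Bystander: dark wooden block 100 by 150 mm with white dies on it, about 45 mm tall, towards the back of the bench. Origin under the middle.
- cushion: Bystander: round black rubber work cushion, 76 mm in diameter, 20 mm tall, near the robot. Origin under the middle.
- oilpots: Bystander: steel rest 50 by 120 mm with three small amber oil pots, 30 mm tall, towards the back. Origin under the middle.
- carousel: Bystander: round grey stand 116 mm across with seven upright screwdrivers, 130 mm tall, to the left. Origin under the middle.

How it is judged (in metres and radians):
On the way, in this order (a step that is already met when the one before it is completed fails the run):
1. the eyeglass rests on the rack's floor with the lid still shut (x of loupe in the frame of rack between -0.055 and 0.055 m and y of loupe in the frame of rack between -0.177 and 0.177 m and z of loupe in the frame of rack between 0.017 and 0.033 m and linear speed of loupe below 0.02 m/s and value of joint lid below 0.1 rad), for 0.2 s.
2. the lid has sprung open to its stop (value of joint lid above 2.1 rad), for 0.2 s.
At the end, for the whole second after the job is handed in: The eyeglass and every tin that is present rest behind the lip on the rack's floor, standing or on the side (tins' centres 16 to 31 mm, the eyeglass's 17 to 33 mm above the rack's underside), at rest; the lid stands open beyond 2.1 rad (x of loupe in the frame of rack between -0.055 and 0.055 m and y of loupe in the frame of rack between -0.177 and 0.177 m and z of loupe in the frame of rack between 0.017 and 0.033 m and linear speed of each of loupe, tin1, tin2, tin3, tin4, tin5, tin6 below 0.02 m/s and x of tin1 in the frame of rack between -0.055 and 0.055 m and y of tin1 in the frame of rack between -0.177 and 0.177 m and z of tin1 in the frame of rack between 0.016 and 0.031 m and x of tin2 in the frame of rack between -0.055 and 0.055 m and y of tin2 in the frame of rack between -0.177 and 0.177 m and z of tin2 in the frame of rack between 0.016 and 0.031 m and x of tin3 in the frame of rack between -0.055 and 0.055 m and y of tin3 in the frame of rack between -0.177 and 0.177 m and z of tin3 in the frame of rack between 0.016 and 0.031 m and x of tin4 in the frame of rack between -0.055 and 0.055 m and y of tin4 in the frame of rack between -0.177 and 0.177 m and z of tin4 in the frame of rack between 0.016 and 0.031 m and x of tin5 in the frame of rack between -0.055 and 0.055 m and y of tin5 in the frame of rack between -0.177 and 0.177 m and z of tin5 in the frame of rack between 0.016 and 0.031 m and x of tin6 in the frame of rack between -0.055 and 0.055 m and y of tin6 in the frame of rack between -0.177 and 0.177 m and z of tin6 in the frame of rack between 0.016 and 0.031 m and value of joint lid above 2.1 rad); the robot touches nothing.
It fails at once if a bystander (brush, tweezers, dies, cushion, oil pots, screwdriver stand) is moved by more than 3 cm (distance of any of brush, tweezers, dies, cushion, oilpots, carousel from where it was at the start of the episode above 0.03 m).
Of tin1, tin2, tin3, tin4, tin5, tin6 only 4 to 6 are there at a start; the rules pass over those that are not, and their reading is None.
At some moment in a run one of loupe, tin1, tin2, tin3, tin4, tin5, tin6 may be knocked a few centimetres aside while the robot is not near it.
Once in a run the grip may slacken for a moment while it holds something.
It also fails if it takes over 210 s, if anything falls off the work surface, if the arm or the gripper's body presses on something with over 40 N, if the wrist force passes 120 N, or if a joint passes its speed limit or range.

ROBOT

A 6-joint arm with a two-finger parallel gripper is mounted at the origin on the work surface. World frame = base frame: x ahead of the robot, y to its left, z up, the work surface at z = 0. Lengths are in mm, angles in rad, forces in N, time in s.
With the tool pointing down it reaches from about 375 to 825 mm from the base axis. Payload 5.5 kg.
Tool frame: the origin (TCP) lies at the very end of the fingers, on their centre line; the grasp point (between the pads) lies 19 mm behind it; y points along the fingers, z is the direction in which the jaws open and shut, and the axes are right-handed (so a half turn about y gives the same grasp; the last joint's range is limited). The gripper opens to 85 mm and grips with 20 to 120 N. Pads are 22 mm wide; open, the fingers measure 114 mm over their backs; the gripper's body (76 mm by 85 mm) begins 54 mm behind the grasp point. The pads swing forward as they close: fully open they stand 13 mm farther back than shut.
Start: joints at [0, 0.314, -0.047, 1.21, 0, 1.571], TCP at [599.996, -0, 231.299] pointing down, gripper open.
Joint ranges: [-2.67, 2.67], [-0.69, 1.73], [-1.03, 1.25], [-2.08, 2.16], [-1.42, 1.45], [-3.14, 3.14]. Speed limits (rad/s): [2.39, 2.39, 3.01, 3.14, 3.14, 3.14].

INTERFACE

Orientations are given as a unit quaternion [x, y, z, w].
In Python, from cell import robot, cams, close_job gives the robot as it stands.
- The arm moves only by the shell command python3 -m pendant 'ROWS' [OPENING] [FORCE]. ROWS is a JSON object of lists of equal length, an entry for each row: "delta_pos": the shift along the tool's x, y, z in m, a list of three; "turn": the turn about the tool's y in degrees. In form: {"delta_pos": [[x, y, z], ...], "turn": [turn, ...]}. A call has 1 to 8 rows; each row shifts and turns the commanded pose from where the row before left it, along the tool's axes as they then stand; what a row does not reach is not made up. A row lasts 1/12 s, in which the tool goes at most 41.7 mm and 7.16 degrees, less where a joint would pass 70% of its speed; a pose out of reach is approached as far as the arm can. A call is refused whole if a number of a shift passes 0.0417 or a number of a turn 7.16, either way. A call with a gripper value outside its range is refused whole. OPENING is the finger opening in m, from 0 to 0.0854, set as the call begins (- or left out, the last holds). The fingers move at their own pace and stop on an object; FORCE is the grip in N (left out, the last holds). Time passes only in rows, so rows that do not move let the fingers close. It gives the time, the measured TCP pose, the force and the opening at its end, in the units of the state.
- robot.sense(): the state, without advancing time (a new reading comes with each control period).
- cams.camera(name): name is "scene" or "side" or "wrist"; returns a dict with "img" (480x640x3 uint8, red, green, blue), "fx", "fy", "cx", "cy" (pixels), "R" (3x3) and "t" (3): a world point X has camera coordinates R X + t. Camera axes: x right, y down, z forward; pixel columns grow to the right and rows downward; lengths in mm; the calibration is good to about 2 mm. A picture is of the moment at which its call begins. There is no depth.
- close_job(): hands the job in, once; it reports no verdict.
Trained networks look in the newest picture that a camera, given by its name, has taken for a name from the list of things; names that differ only in an ending like _2 or _b are one class to them, and where a whole thing is asked for, a point or a joint stands for the part that bears it (a point fixed in the world has none). Each returns a list of dicts, best first, with "confidence" (0 to 1); they miss things now and then, are a little off and sometimes report something else, mostly with a low value. They report only what shows in the picture. A call takes as long as a camera call.
- cams.trace(camera, label): "mask" (480x640 bool, what is visible of it) and "location" ([column, row] in pixels, amid what is visible of it).
The state is a dict: "clock": time; "q": joint angles; "qvel": joint speeds; "tau": joint torques, N m; "eef_pos": TCP position; "tool_rot": TCP orientation; "contact_force": force on the tool from outside, world axes, zero at the start; "wrist_torque": the same for the moment, N m; "gripper_width": finger opening in mm.
Only numpy, scipy, OpenCV 4.12 (cv2) and the standard library are available. Lean on these libraries where they do the work, as an engineer would, in place of code of your own. Each camera call takes 0.05 s, during which the arm holds its last target.

## Working session

There is one attempt and no reset: what is moved stays moved. The work goes in short steps, Python scripts to look and compute and a shell command to move; the robot and the scene stay as the last step left them, time stands still between calls to the robot, and variables do not carry over. Pictures are saved under pics/ and viewed, and the job is handed in when it is done.

```bash
ls; mkdir -p pics
python3 - <<'E'
from cell import robot,cams
import cv2
s=robot.sense();print(s)
for n in ["scene","side","wrist"]:
    c=cams.camera(n);cv2.imwrite(f"pics/a_{n}.png",c["img"][:,:,::-1]);print(n,c["fx"],c["cx"],c["cy"],c["R"],c["t"])
E
```

```text
pics
{'clock': 0.0, 'q': array([ 3.74944687e-06,  3.14216010e-01, -4.80854061e-02,  1.21017516e+00,
       -1.51685316e-05,  1.57080575e+00]), 'qvel': array([-1.42451630e-03,  1.78797364e-03, -6.65267929e-05, -1.11853680e-03,
       -1.90680225e-03,  1.03156716e-03]), 'tau': array([ 1.69644722e-03, -5.39594257e+01,  3.39749372e+01,  1.94567809e-02,
        9.49871333e-05,  6.01428906e-05]), 'eef_pos': array([ 5.99429025e+02, -2.77173983e-03,  2.30437777e+02]), 'tool_rot': array([ 0.50042226, -0.50041751,  0.49958497, -0.49957455]), 'contact_force': array([-0.10565135, -0.46898052, -0.48580449]), 'wrist_torque': array([-0.01244059,  0.00342915,  0.02515174]), 'gripper_width': 85.4228968320316}
scene 570.7569834887041 324.88169533755877 232.71623551774226 [[-0.88529996  0.46452682 -0.02142011]
 [ 0.31110714  0.55741721 -0.76973918]
 [-0.34562455 -0.68811401 -0.63799904]] [ 467.94365914 -192.60783064 1505.02557651]
side 591.573292450126 306.81271697926525 238.0514720509784 [[ 0.85208096 -0.52337289  0.00623349]
 [-0.35069587 -0.57971275 -0.73548999]
 [ 0.38854916  0.62451096 -0.67750691]] [-429.03211954  326.95722572 1238.00895204]
wrist 340.6493417324299 321.0058990758292 244.5279813021879 [[ 9.99998114e-01 -1.10959899e-04 -1.93915457e-03]
 [ 4.65198498e-04 -9.55627067e-01  2.94578840e-01]
 [-1.88579503e-03 -2.94579187e-01 -9.55625212e-01]] [-598.89900387  -38.38625397  380.28461607]
```

View pics/a_scene.png

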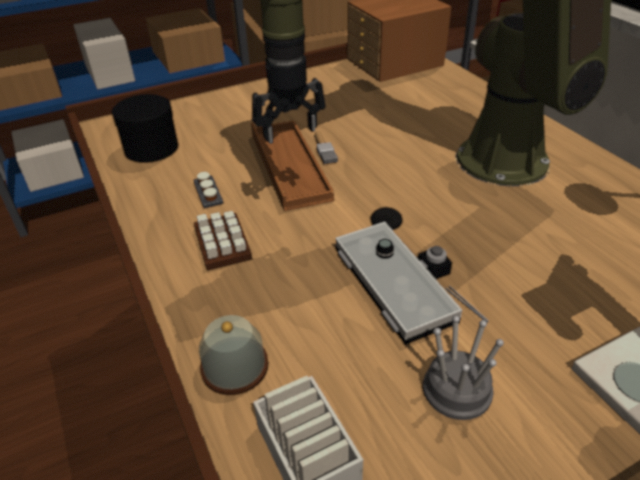

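View pics/a_side.png

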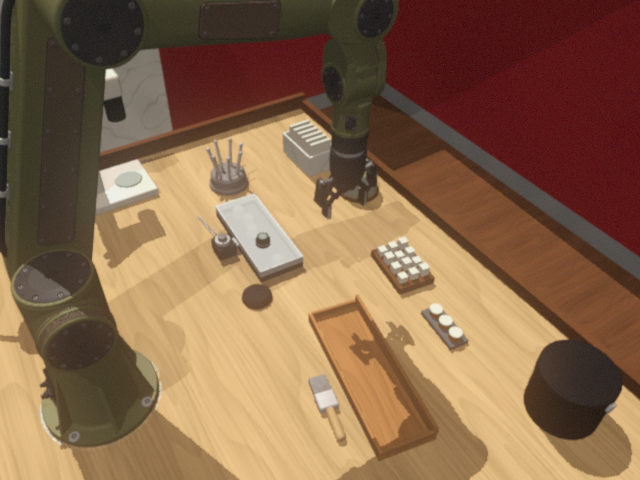

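View pics/a_wrist.png

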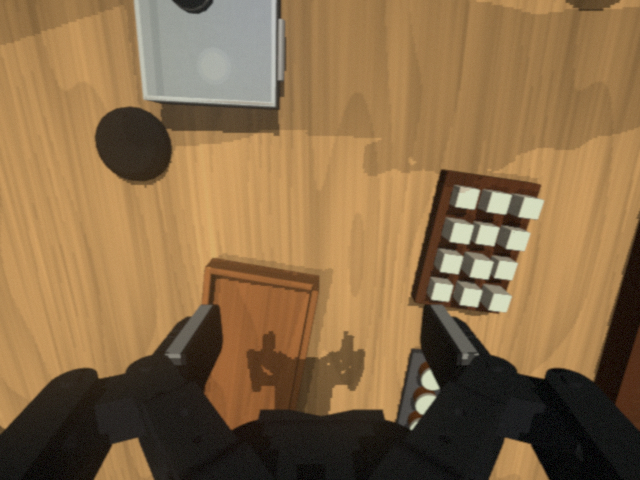

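```bash
cat > h.py <<'E'
from cell import robot,cams
import numpy as np,cv2
from scipy.optimize import minimize,least_squares
from scipy.spatial.transform import Rotation as Rot
def proj(c,X):
    X=np.atleast_2d(X)@np.array(c["R"]).T+c["t"]
    return np.c_[c["fx"]*X[:,0]/X[:,2]+c["cx"],c["fy"]*X[:,1]/X[:,2]+c["cy"]]
def ray(c,uv,z):
    d=np.array(c["R"]).T@np.array([(uv[0]-c["cx"])/c["fx"],(uv[1]-c["cy"])/c["fy"],1.])
    o=-np.array(c["R"]).T@c["t"]
    return o+d*(z-o[2])/d[2]
def tri(cl,uvl):
    A=[];b=[]
    for c,uv in zip(cl,uvl):
        d=np.array(c["R"]).T@np.array([(uv[0]-c["cx"])/c["fx"],(uv[1]-c["cy"])/c["fy"],1.]);d/=np.linalg.norm(d)
        o=-np.array(c["R"]).T@c["t"];P=np.eye(3)-np.outer(d,d);A.append(P);b.append(P@o)
    return np.linalg.lstsq(np.vstack(A),np.hstack(b),rcond=None)[0]
def cam(n,f=None):
    c=cams.camera(n)
    if f: cv2.imwrite("pics/"+f,c["img"][:,:,::-1])
    return c
def tool():
    s=robot.sense();return s,Rot.from_quat(s["tool_rot"]).as_matrix()
def hullmask(c,P):
    m=np.zeros((480,640),np.uint8);h=cv2.convexHull(proj(c,P).astype(np.float32)).astype(np.int32)
    cv2.fillConvexPoly(m,h,1);return m>0
def place(loc,p):
    c,s=np.cos(p[2]),np.sin(p[2]);L=np.array(loc,float)
    return np.c_[p[0]+c*L[:,0]-s*L[:,1],p[1]+s*L[:,0]+c*L[:,1],L[:,2]]
E
python3 - <<'E'
from h import *
import pickle
s,T=tool();print(np.round(T,2))
cs={n:cam(n) for n in ["scene","side","wrist"]}
M={}
for l in ["case","lid","rack","loupe","release_top","brush","tweezers","dies","cushion","oilpots","carousel","tin1"]:
    for n in cs:
        r=cams.trace(n,l)
        print(l,n,[(round(x["confidence"],2),np.round(x["location"]).tolist(),int(x["mask"].sum())) for x in r][:3])
        if r: M[l,n]=r
pickle.dump((cs,M),open("m.pkl","wb"))
for l,z in [("loupe",50),("release_top",55),("cushion",20),("carousel",20),("brush",8),("tweezers",5),("dies",30),("oilpots",20)]:
    v=[n for n in ("scene","side") if (l,n) in M]
    print(l,[np.round(ray(cs[n],M[l,n][0]["location"],z)) for n in v], np.round(tri([cs[n] for n in v],[M[l,n][0]["location"] for n in v])))
E
```

```text
[[-0. -0.  1.]
 [-1.  0. -0.]
 [-0. -1. -0.]]
case scene [(0.82, [405.0, 280.0], 8144)]
case side [(0.72, [254.0, 238.0], 4414)]
case wrist [(0.69, [216.0, 51.0], 14864), (0.47, [212.0, 52.0], 14203)]
lid scene [(0.73, [397.0, 282.0], 6698)]
lid side [(0.83, [257.0, 234.0], 3597), (0.66, [259.0, 296.0], 620)]
lid wrist [(0.68, [214.0, 53.0], 14178)]
rack scene [(0.9, [293.0, 168.0], 4281)]
rack side [(0.96, [375.0, 379.0], 10127), (0.43, [257.0, 232.0], 3657), (0.37, [254.0, 240.0], 4421)]
rack wrist [(0.69, [258.0, 336.0], 14487)]
loupe scene []
loupe side [(0.46, [262.0, 242.0], 197)]
loupe wrist [(0.24, [213.0, 51.0], 14186)]
release_top scene [(0.68, [292.0, 167.0], 4299), (0.62, [436.0, 250.0], 83)]
release_top side [(0.46, [223.0, 237.0], 40)]
release_top wrist [(0.18, [213.0, 51.0], 14217)]
brush scene [(0.91, [326.0, 151.0], 389)]
brush side [(0.85, [326.0, 401.0], 1059), (0.66, [222.0, 239.0], 65)]
brush wrist []
tweezers scene [(0.51, [465.0, 302.0], 255)]
tweezers side [(0.63, [206.0, 222.0], 67), (0.3, [229.0, 177.0], 1376)]
tweezers wrist [(0.44, [213.0, 50.0], 14027)]
d
[... 501 characters left out ...]
, 1435)]
carousel wrist []
tin1 scene []
tin1 side []
tin1 wrist []
loupe [array([484., 189.,  50.])] [405.  28. 217.]
release_top [array([ 532., -163.,   55.]), array([406., 254.,  55.])] [481.  66. 183.]
cushion [array([410.,  79.,  20.]), array([402.,  59.,  20.])] [404.  68.  10.]
carousel [array([540., 511.,  20.]), array([545., 527.,  20.])] [542. 516.  28.]
brush [array([ 391., -256.,    8.]), array([ 389., -261.,    8.])] [ 390. -260.    6.]
tweezers [array([412., 363.,   5.]), array([411., 384.,   5.])] [412. 371.  13.]
dies [array([776.,  -9.,  30.]), array([744., -49.,  30.])] [765. -33.   6.]
oilpots [array([ 740., -221.,   20.]), array([ 723., -246.,   20.])] [ 734. -239.    6.]
```

Run:
```python
from h import *
import pickle
cs,M=pickle.load(open("m.pkl","rb"))
def fit(loc,terms,p0):
    def cost(p):
        t=0
        for n,m in terms:
            h=hullmask(cs[n],place(loc,p)); t+=1-(h&m).sum()/(h|m).sum()
        return t
    best=None
    for a in [-.2,0,.2,.4]:
        r=minimize(cost,[p0[0],p0[1],a],method="Nelder-Mead",options=dict(initial_simplex=[[p0[0],p0[1],a],[p0[0]+20,p0[1],a],[p0[0],p0[1]+20,a],[p0[0],p0[1],a+.15]],maxiter=400))
        if best is None or r.fun<best.fun: best=r
    return best.x,best.fun
hx,hy=63,185
rk=[(sx*hx,sy*hy,z) for sx in(-1,1) for sy in(-1,1) for z in (0,45 if sx>0 else 30)]
r=ray(cs["side"],M["rack","side"][0]["location"],15)
print("rack",fit(rk,[("side",M["rack","side"][0]["mask"])],r[:2]))
print("rack2",fit(rk,[("side",M["rack","side"][0]["mask"]),("scene",M["rack","scene"][0]["mask"])],r[:2]))
# lid: box top 37, from 17..37
ld=[(sx*60,sy*145,z) for sx in(-1,1) for sy in(-1,1) for z in (17,37)]
for t in (["scene"],["side"],["scene","side"]):
    print("lid",t,fit(ld,[(n,M["lid",n][0]["mask"]) for n in t],(500,220)))
c=cs["scene"];print("button scene",ray(c,M["release_top","scene"][1]["location"],56),"side",ray(cs["side"],M["release_top","side"][0]["location"],56))
for n in("scene","side"):
    im=cs[n]["img"][:,:,::-1].copy()
    for p in [fit(rk,[("side",M["rack","side"][0]["mask"])],r[:2])[0]]:
        for q in proj(cs[n],place(rk,p)): cv2.circle(im,tuple(int(v) for v in q),2,(0,0,255),-1)
    p=fit(ld,[(k,M["lid",k][0]["mask"]) for k in ("scene","side")],(500,220))[0]
    for q in proj(cs[n],place(ld,p)): cv2.circle(im,tuple(int(v) for v in q),2,(0,255,0),-1)
    x0,y0=(220,100) if n=="scene" else (180,170)
    cv2.imwrite(f"pics/b_{n}.png",cv2.resize(im[y0:y0+290,x0:x0+270],None,fx=2,fy=2))
```

```text
rack (array([ 5.00104656e+02, -2.50635297e+02, -1.90404353e-01]), np.float64(0.041844173056896694))
rack2 (array([ 5.00753148e+02, -2.51524314e+02, -1.85165731e-01]), np.float64(0.1387931503394666))
lid ['scene'] (array([ 5.03652139e+02,  2.49884583e+02, -4.97580089e-02]), np.float64(0.06951202558042546))
lid ['side'] (array([ 5.02522834e+02,  2.50802042e+02, -5.48352346e-02]), np.float64(0.07716129032258068))
lid ['scene', 'side'] (array([ 5.02790929e+02,  2.50493639e+02, -5.39096782e-02]), np.float64(0.15716129032258064))
button scene [410.44221733 258.06403394  56.        ] side [405.90568907 252.48732762  56.        ]
```

View pics/b_scene.png

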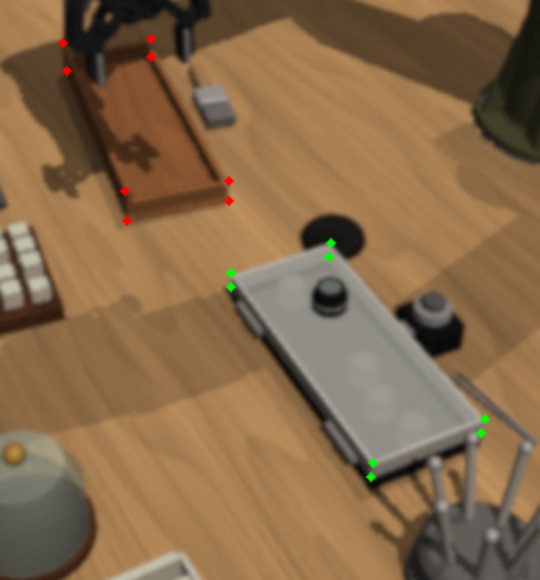

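View pics/b_side.png

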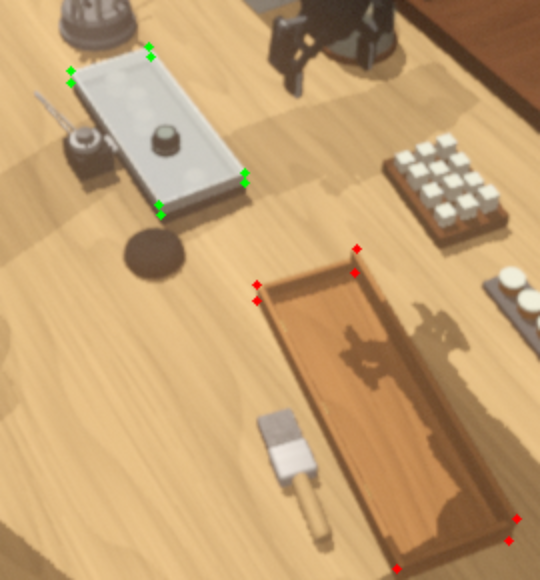

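Run:
```python
from h import *
import pickle
cs,M=pickle.load(open("m.pkl","rb"))
a=(385,247);b=(262.5,239.5)
print(tri([cs["scene"],cs["side"]],[a,b]),ray(cs["scene"],a,52),ray(cs["side"],b,52))
c=cs["wrist"];print(-np.array(c["R"]).T@c["t"])
```

```text
[490.42516085 195.44632596  51.57314125] [491.08206055 195.67446935  52.        ] [489.88260471 195.27279815  52.        ]
[599.78138578  75.27452983 373.91557435]
```

```bash
python3 -m pendant '{"delta_pos": [[-0.0244,0.010,-0.0137],[-0.0244,0.010,-0.0137],[-0.0244,0.010,-0.0137],[-0.0244,0.010,-0.0137],[-0.0244,0.010,-0.0137],[-0.0244,0.010,-0.0137],[-0.0244,0.010,-0.0137],[-0.0244,0.010,-0.0137]],"turn":[0,0,0,0,0,0,0,3.1]}' 0.065; python3 -m pendant '{"delta_pos": [[0,0,0],[0,0,0]],"turn":[0,0]}'
python3 - <<'E'
from h import *
cs={n:cam(n,f"c_{n}.png") for n in ["scene","wrist"]}
for n in cs: print(n,[(round(x["confidence"],2),np.round(x["location"],1).tolist(),int(x["mask"].sum())) for x in cams.trace(n,"loupe")][:3])
E
```

```text
clock: 2.77
eef_pos: [489.7, 196.2, 151.0]
tool_rot: [0.486, -0.513, 0.514, -0.486]
contact_force: [0.7, 1.5, -0.1]
gripper_width: 65.1
clock: 2.93
eef_pos: [489.4, 196.0, 150.9]
tool_rot: [-0.487, 0.513, -0.513, 0.487]
contact_force: [0.2, -0.8, 0.7]
gripper_width: 65.0
scene [(0.71, [383.6, 253.9], 324), (0.59, [433.8, 249.1], 108)]
wrist [(0.74, [325.9, 241.1], 2143)]
```

View pics/c_wrist.png

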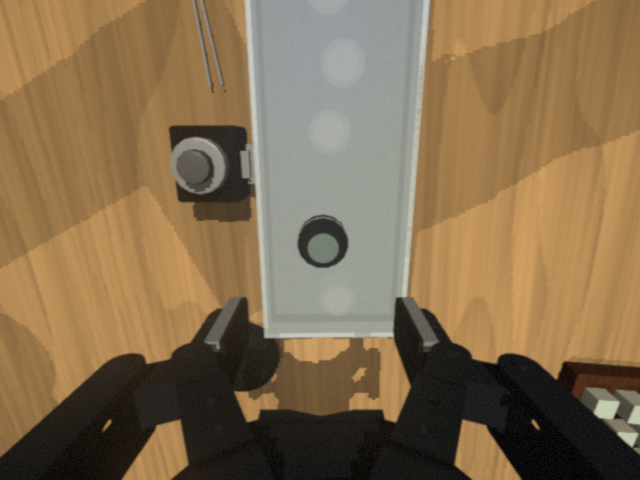

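Run:
```python
from h import *
c=cam("wrist");s,T=tool()
print("loupe top",ray(c,(323,248),63),"low",ray(c,(323,240),45))
print("button",ray(c,(195,167),58)," collar",ray(c,(200,165),50)); print(s["eef_pos"])
# case edges at z=37: bottom corners
for uv in [(267,337),(407,335),(247,0),(430,0)]: print(uv,ray(c,uv,37))
print("tins",[np.round(ray(c,u,29)) for u in [(337,300),(329,130),(343,62),(326,0)]])
p=proj(c,s["eef_pos"]);print(p)
```

```text
loupe top [492.74676005 195.72104328  63.        ] low [492.89645198 196.38681944  45.        ]
button [408.89566754 256.66173669  58.        ]  collar [409.70653382 257.38856458  50.        ]
[491.31770923 194.5456676  151.80057818]
(267, 337) [439.82431588 109.46823578  37.        ]
(407, 335) [560.63653158 104.71513397  37.        ]
(247, 0) [452.26483497 358.76517893  37.        ]
(430, 0) [570.8112131  352.24895063  37.        ]
tins [array([502., 137.,  29.]), array([502., 276.,  29.]), array([514., 321.,  29.]), array([504., 359.,  29.])]
[[321.2804145  308.45170349]]
```

```bash
python3 -m pendant '{"delta_pos": [[0,0.016,0.001],[0,0.016,0.0005],[0,0.016,0],[0,0.016,0],[0,0.016,0],[0,0.016,0],[0,0.010,0],[0,0.005,0]],"turn":[0,0,0,0,0,0,0,0]}' 0.065; python3 -m pendant '{"delta_pos": [[0,0,0],[0,0,0]],"turn":[0,0]}'
python3 - <<'E'
from h import *
c=cam("wrist","d_wrist.png")
E
```

```text
clock: 3.85
eef_pos: [491.5, 194.2, 39.1]
tool_rot: [-0.487, 0.514, -0.513, 0.485]
contact_force: [-0.1, 0.2, -0.1]
gripper_width: 64.7
clock: 4.02
eef_pos: [492.3, 195.0, 40.7]
tool_rot: [0.486, -0.513, 0.514, -0.486]
contact_force: [-0.4, 0.0, 0.3]
gripper_width: 64.9
```

View pics/d_wrist.png

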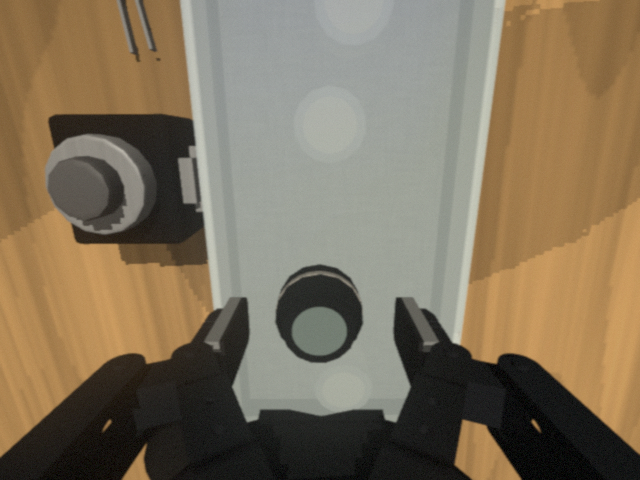

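```bash
python3 -m pendant '{"delta_pos": [[0,0.001,0],[0,0,0],[0,0,0],[0,0,0],[0,0,0],[0,0,0],[0,0,0],[0,0,0]],"turn":[0,0,0,0,0,0,0,0]}' 0 50; python3 -m pendant '{"delta_pos": [[0,-0.01,0],[0,-0.015,0],[0,-0.02,0],[0,-0.02,0],[0,-0.02,0],[0,0,0]],"turn":[0,0,0,0,0,0]}'
python3 - <<'E'
from h import *
c=cam("wrist","e_wrist.png")
E
```

```text
clock: 4.73
eef_pos: [492.3, 195.4, 39.8]
tool_rot: [0.486, -0.513, 0.513, -0.487]
contact_force: [-1.7, -1.0, 5.8]
gripper_width: 36.0
clock: 5.23
eef_pos: [494.2, 196.0, 128.4]
tool_rot: [0.484, -0.513, 0.514, -0.488]
contact_force: [1.1, 0.9, 0.6]
gripper_width: 35.9
```

View pics/e_wrist.png

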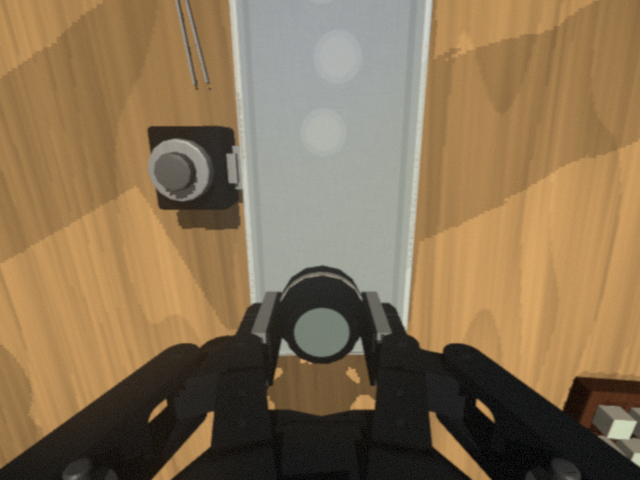

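```bash
cat >> h.py <<'E'
RACK=(500.3,-251.,-0.188); CASE=(502.8,250.5,-0.054)
def go(goal,yaw):
    s,T=tool();d=T.T@(np.array(goal)-s["eef_pos"])/1000
    cur=np.arctan2(T[1,2],T[0,2]);print("at",np.round(s["eef_pos"],1),"yaw",round(cur,3),"w",round(s["gripper_width"],1),"clock",s["clock"])
    print("tool delta m",np.round(d,4),"turn deg",round(-np.degrees(yaw-cur),2))
def rk(x,y): return place([(x,y,0)],RACK)[0,:2]
E
python3 - <<'E'
from h import *
print(rk(0,150)); go([*rk(0,150),128],-.188)
E
```

```text
[ 528.33417651 -103.6430017 ]
at [493.5 195.7 126.6] yaw -0.054 w 36.0 clock 5.2833
tool delta m [ 0.2971 -0.0017  0.051 ] turn deg 7.67
```

```bash
python3 -m pendant '{"delta_pos": [[0.02,0,0.004],[0.035,0,0.006],[0.04,0,0.007],[0.04,0,0.007],[0.04,0,0.007],[0.04,0,0.007],[0.04,0,0.007],[0.03,0,0.005]],"turn":[0,0,0,0,0,0,0,0]}'; python3 -m pendant '{"delta_pos": [[0.012,0,0.001],[0,0.02,0],[0,0.02,0],[0,0,0],[0,0,0]],"turn":[0,3.8,3.8,0,0]}'
python3 - <<'E'
from h import *
go([*rk(0,150),14],-.188)
c=cam("wrist","f_wrist.png")
E
```

```text
clock: 5.95
eef_pos: [525.6, -95.1, 123.3]
tool_rot: [-0.486, 0.514, -0.513, 0.485]
contact_force: [0.8, 0.0, -0.2]
gripper_width: 35.6
clock: 6.37
eef_pos: [524.8, -103.5, 82.8]
tool_rot: [-0.453, 0.545, -0.543, 0.451]
contact_force: [0.1, -0.3, -0.1]
gripper_width: 35.6
at [ 524.8 -103.5   82.8] yaw -0.185 w 35.6 clock 6.3667
tool delta m [-0.0005  0.0688  0.0038] turn deg 0.19
```

View pics/f_wrist.png

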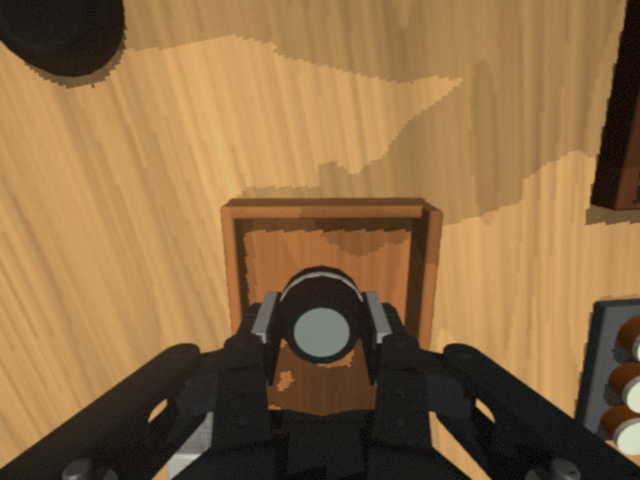

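```bash
python3 -m pendant '{"delta_pos": [[0,0.01,0.0038],[0,0.014,0],[0,0.016,0],[0,0.014,0],[0,0.01,0],[0,0.005,0],[0,0,0],[0,0,0]],"turn":[0,0,0,0,0,0,0,0]}'; python3 -m pendant '{"delta_pos": [[0,0,0],[0,0,0],[0,0,0],[0,0,0]],"turn":[0,0,0,0]}' 0.056;  python3 -m pendant '{"delta_pos": [[0,-0.01,0],[0,-0.02,0],[0,-0.03,0],[0,-0.04,0],[0,-0.02,0],[0,0,0]],"turn":[0,0,0,0,0,0]}'
python3 - <<'E'
from h import *
c=cam("wrist","g_wrist.png");cam("side","g_side.png")
print([(x["confidence"],x["location"]) for x in cams.trace("side","loupe")])
E
```

```text
clock: 7.08
eef_pos: [530.9, -104.8, 15.6]
tool_rot: [0.451, -0.544, 0.544, -0.451]
contact_force: [0.1, 0.6, -0.0]
gripper_width: 35.7
clock: 7.42
eef_pos: [531.0, -105.0, 15.9]
tool_rot: [0.451, -0.544, 0.545, -0.451]
contact_force: [-0.6, -0.2, -0.6]
gripper_width: 56.2
clock: 7.92
eef_pos: [534.2, -105.7, 141.5]
tool_rot: [0.449, -0.542, 0.547, -0.453]
contact_force: [-0.4, -0.1, 0.3]
gripper_width: 55.9
[(0.57, [342.1, 317.6])]
```

View pics/g_wrist.png

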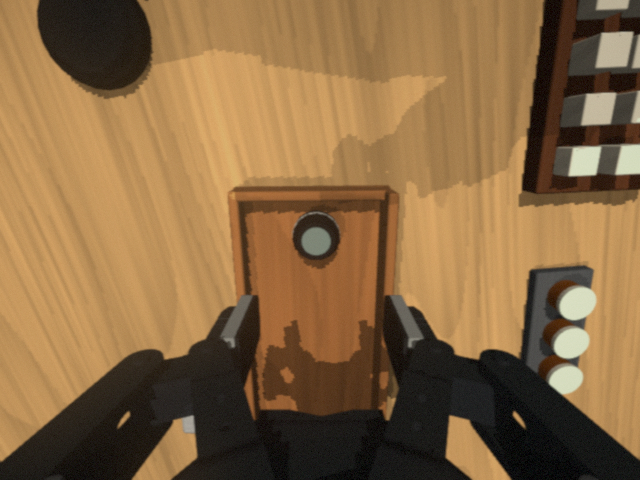

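View pics/g_side.png

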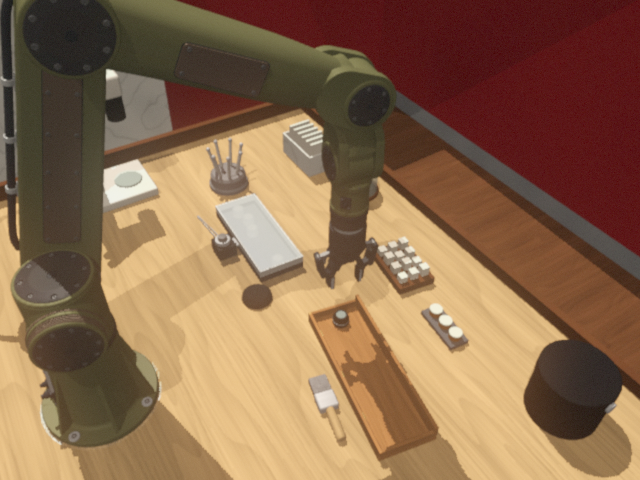

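Run:
```python
from h import *
go([407,256,100],-.054)
```

```text
at [ 530.3 -104.9  135.5] yaw -0.187 w 56.0 clock 8.0667
tool delta m [-0.3317  0.0354 -0.1882] turn deg -7.61
```

```bash
python3 -m pendant '{"delta_pos": [[-0.03,0,-0.017],[-0.0340,0,-0.019],[-0.0340,0,-0.019],[-0.0340,0,-0.019],[-0.0340,0,-0.019],[-0.0340,0,-0.019],[-0.0340,0,-0.019],[-0.0340,0,-0.019]],"turn":[0,0,0,0,0,0,0,0]}' 0; python3 -m pendant '{"delta_pos": [[-0.034,0,-0.019],[-0.0297,0,-0.0192],[0,0.01,0],[0,0.01,0],[0,0,0],[0,0,0]],"turn":[0,0,-3.8,-3.8,0,0]}'
python3 - <<'E'
from h import *
go([407,256,60],-.054)
c=cam("wrist","h_wrist.png");cam("scene","h_scene.png")
E
```

```text
clock: 8.73
eef_pos: [430.6, 187.3, 133.8]
tool_rot: [-0.452, 0.545, -0.544, 0.45]
contact_force: [0.3, -0.3, -0.9]
gripper_width: 0.1
clock: 9.23
eef_pos: [405.6, 255.1, 113.7]
tool_rot: [-0.487, 0.514, -0.513, 0.485]
contact_force: [0.1, -0.5, -0.4]
gripper_width: -0.1
at [405.6 255.1 113.7] yaw -0.056 w -0.1 clock 9.2333
tool delta m [-0.0011  0.0537  0.0016] turn deg -0.09
```

View pics/h_wrist.png

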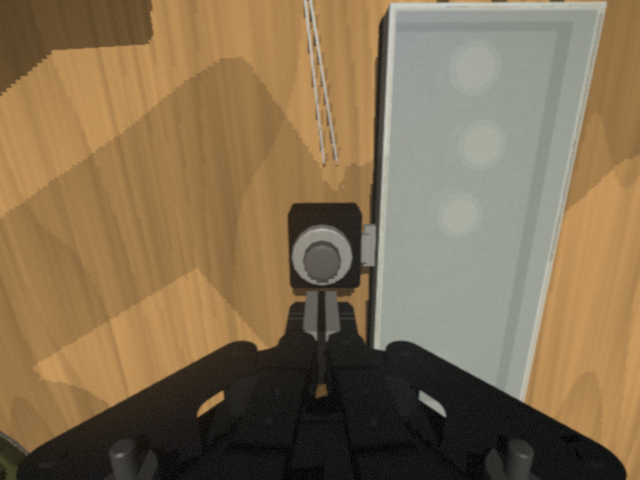

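View pics/h_scene.png

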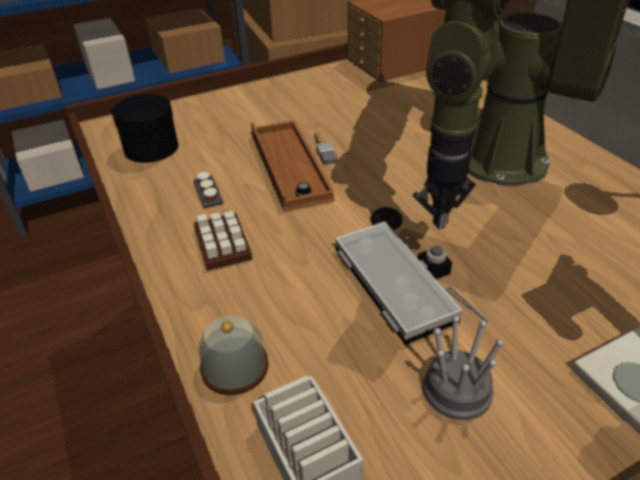

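Run:
```python
from h import *
c=cam("wrist");print(ray(c,(322,262),58)); go(ray(c,(322,262),58),-.054)
```

```text
[407.43248699 257.53011415  58.        ]
at [407.3 255.5 115.3] yaw -0.056 w 0.0 clock 9.3833
tool delta m [-0.002   0.0573  0.    ] turn deg -0.13
```

```bash
python3 -m pendant '{"delta_pos": [[-0.001,0.015,0],[0,0.015,0],[0,0.015,0],[0,0.008,0],[0,0.002,0],[0,0.002,0],[0,0,0]],"turn":[0,0,0,0,0,0,0]}'; python3 -m pendant '{"delta_pos": [[0,0.001,0],[0,0.001,0],[0,0.001,0],[0,0,0],[0,0,0]],"turn":[0,0,0,0,0]}'
python3 - <<'E'
from h import *
cam("scene","i_scene.png")
E
```

```text
clock: 9.97
eef_pos: [407.6, 257.0, 58.6]
tool_rot: [0.486, -0.513, 0.514, -0.486]
contact_force: [0.2, 0.6, -0.1]
gripper_width: 0.0
clock: 10.38
eef_pos: [407.9, 257.3, 55.8]
tool_rot: [0.486, -0.513, 0.514, -0.487]
contact_force: [0.5, 0.2, 3.2]
gripper_width: 0.0
```

View pics/i_scene.png

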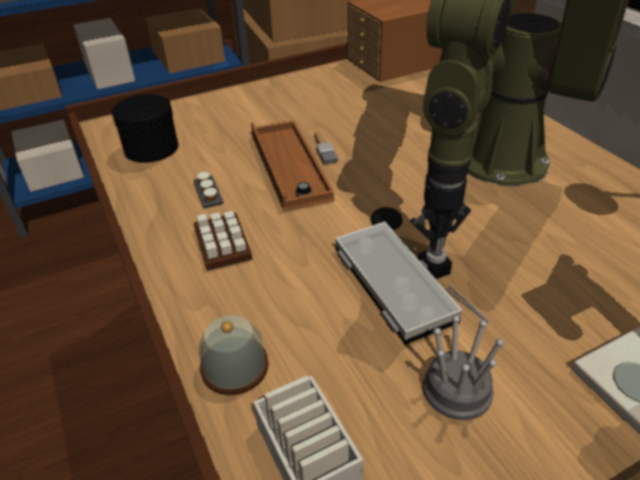

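Force is 3.2 N and rising, lid still shut; press 3 mm more.

```bash
python3 -m pendant '{"delta_pos": [[0,0.001,0],[0,0.001,0],[0,0.001,0],[0,0,0],[0,0,0]],"turn":[0,0,0,0,0]}'; python3 -m pendant '{"delta_pos": [[0,-0.005,0],[0,-0.015,0],[0,-0.02,0],[0,-0.03,0],[0,-0.02,0],[0,0,0],[0,0,0],[0,0,0]],"turn":[0,0,0,0,0,0,0,0]}' 0.06
python3 - <<'E'
from h import *
cam("scene","j_scene.png");cam("wrist","j_wrist.png")
E
```

```text
clock: 10.85
eef_pos: [407.8, 257.3, 52.5]
tool_rot: [0.486, -0.513, 0.513, -0.487]
contact_force: [2.8, -0.0, 3.8]
gripper_width: -0.0
clock: 11.52
eef_pos: [406.1, 256.4, 141.3]
tool_rot: [-0.487, 0.514, -0.513, 0.486]
contact_force: [-1.6, -0.1, -0.2]
gripper_width: 59.9
```

View pics/j_scene.png

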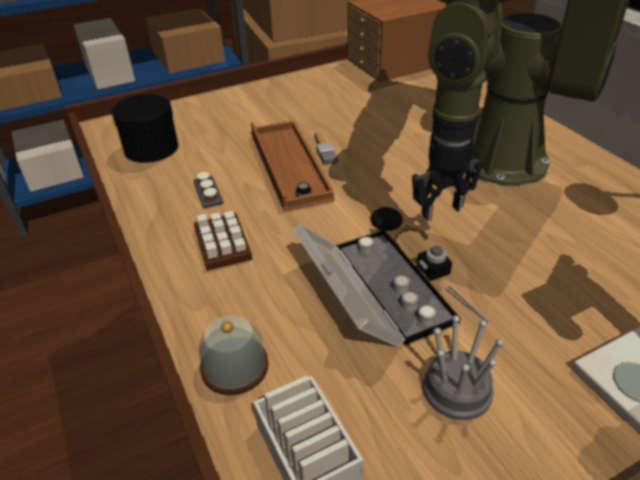

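View pics/j_wrist.png

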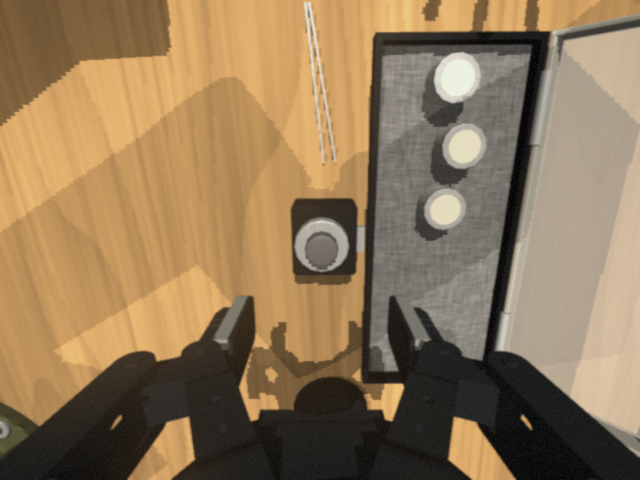

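Run:
```python
from h import *
c=cam("wrist");s=cam("scene")
for u in [(457,77),(464,145),(445,209)]: print("w",np.round(ray(c,u,29),1))
for u in [(366,242),(401,281),(409,298),(427,311)]: print("s",np.round(ray(s,u,29),1))
for n in("scene","wrist"): print([(round(x["confidence"],2),np.round(x["location"]).tolist()) for x in cams.trace(n,"tin1")])
cam("side","k_side.png"); print([(round(x["confidence"],2),np.round(x["location"]).tolist()) for x in cams.trace("side","tin1")])
go([503,276,110],-.054)
```

```text
w [503.8 366.7  29. ]
w [511.7 321.9  29. ]
w [500.5 275.9  29. ]
s [502.6 140.5  29. ]
s [503.1 275.3  29. ]
s [515.3 321.1  29. ]
s [504.9 364.9  29. ]
[(0.78, [402.0, 285.0]), (0.73, [410.0, 298.0]), (0.65, [426.0, 316.0]), (0.59, [364.0, 245.0]), (0.46, [385.0, 218.0])]
[(0.94, [452.0, 80.0]), (0.87, [461.0, 147.0]), (0.75, [437.0, 203.0])]
[(0.7, [281.0, 261.0]), (0.65, [239.0, 212.0]), (0.43, [251.0, 230.0])]
at [406.9 256.8 141.8] yaw -0.054 w 59.8 clock 11.9167
tool delta m [-0.0244  0.0317  0.0949] turn deg -0.01
```

View pics/k_side.png

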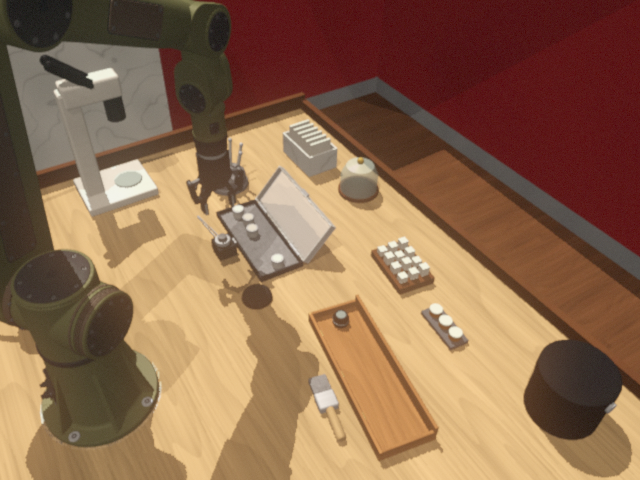

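```bash
python3 -m pendant '{"delta_pos": [[-0.006,0,0.023],[-0.006,0,0.024],[-0.006,0,0.024],[-0.006,0,0.024],[0,0.02,0],[0,0.02,0],[0,0,0],[0,0,0]],"turn":[0,0,0,0,0,0,0,0]}' 0.056
python3 - <<'E'
from h import *
c=cam("wrist","l_wrist.png")
r=cams.trace("wrist","tin1")
for x in r: print(round(x["confidence"],2),np.round(x["location"]),np.round(ray(c,x["location"],26),1))
go([502,276,9],-.054)
E
```

```text
clock: 12.58
eef_pos: [502.2, 275.1, 101.2]
tool_rot: [-0.487, 0.514, -0.513, 0.485]
contact_force: [-0.2, -0.7, 0.3]
gripper_width: 55.8
0.98 [314. 110.] [502.7 367.3  26. ]
0.89 [335. 187.] [513.1 321.   26. ]
0.64 [328. 401.] [500.9 155.1  26. ]
0.61 [318. 251.] [500.3 278.8  26. ]
at [503.6 276.  103.2] yaw -0.054 w 55.9 clock 12.6833
tool delta m [ 0.0001  0.0942 -0.0016] turn deg 0.0
```

View pics/l_wrist.png

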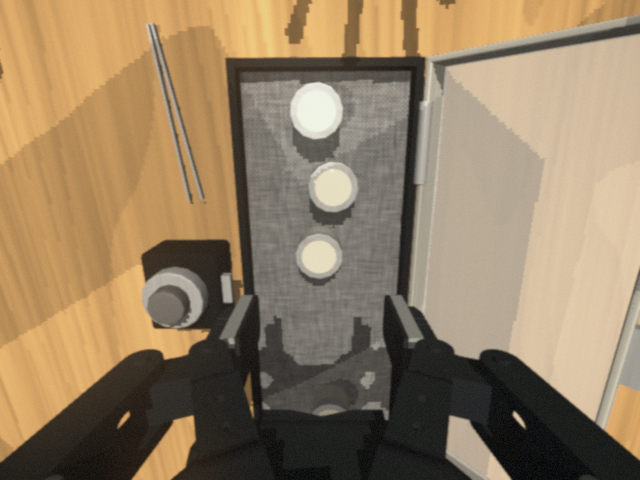

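```bash
python3 -m pendant '{"delta_pos": [[-0.0005,0.016,-0.0015],[0,0.018,0],[0,0.018,0],[0,0.016,0],[0,0.013,0],[0,0.008,0],[0,0.003,0],[0,0,0]],"turn":[0,0,0,0,0,0,0,0]}'; python3 -m pendant '{"delta_pos": [[0,0.0005,0],[0,0,0],[0,0,0],[0,0,0],[0,0,0],[0,0,0]],"turn":[0,0,0,0,0,0]}' 0 50;  python3 -m pendant '{"delta_pos": [[0,-0.01,0],[0,-0.02,0],[0,-0.03,0],[0,-0.035,0],[0,-0.015,0],[0,0,0]],"turn":[0,0,0,0,0,0]}'
python3 - <<'E'
from h import *
c=cam("wrist","m_wrist.png"); go([*rk(0,90),110],-.188)
E
```

```text
clock: 13.35
eef_pos: [502.0, 276.5, 10.6]
tool_rot: [0.486, -0.513, 0.513, -0.486]
contact_force: [0.6, -0.1, 0.2]
gripper_width: 55.9
clock: 13.85
eef_pos: [502.8, 276.9, 11.2]
tool_rot: [0.486, -0.513, 0.513, -0.487]
contact_force: [-1.3, 0.1, 6.3]
gripper_width: 30.2
clock: 14.35
eef_pos: [504.8, 278.0, 125.2]
tool_rot: [0.483, -0.513, 0.514, -0.489]
contact_force: [0.5, 0.4, -0.4]
gripper_width: 30.1
at [503.7 277.3 122.8] yaw -0.054 w 30.0 clock 14.4
tool delta m [0.4386 0.0117 0.0372] turn deg 7.67
```

View pics/m_wrist.png

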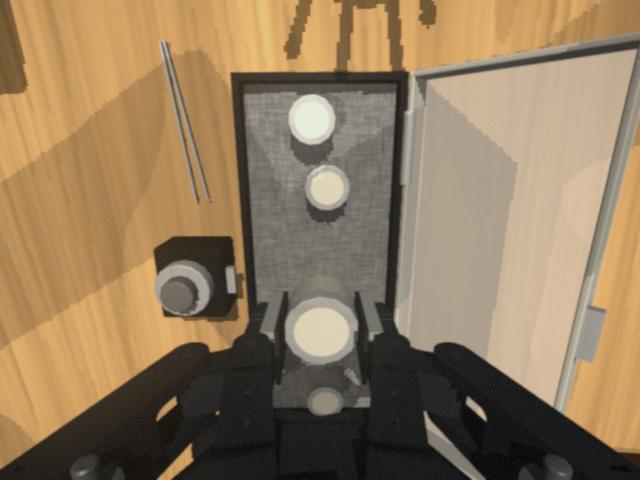

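```bash
python3 -m pendant '{"delta_pos": [[0.02,0,0.002],[0.035,0,0.003],[0.038,0,0.003],[0.038,0,0.003],[0.038,0,0.003],[0.038,0,0.003],[0.038,0,0.003],[0.038,0,0.003]],"turn":[0,0,0,0,0,0,0,0]}'; python3 -m pendant '{"delta_pos": [[0.038,0,0.004],[0.038,0,0.003],[0.038,0,0.003],[0.03,0,0.003],[0.0116,0,0.001],[0,0.02,0],[0,0.02,0],[0,0,0]],"turn":[0,0,0,0,0,3.85,3.85,0]}'
python3 - <<'E'
from h import *
c=cam("wrist","n_wrist.png"); go([*rk(0,90),17],-.188)
E
```

```text
clock: 15.07
eef_pos: [508.1, -9.2, 118.7]
tool_rot: [-0.487, 0.514, -0.513, 0.486]
contact_force: [1.4, -0.1, -0.7]
gripper_width: 29.9
clock: 15.73
eef_pos: [511.5, -162.5, 75.5]
tool_rot: [-0.451, 0.548, -0.543, 0.449]
contact_force: [-0.8, 0.1, -1.1]
gripper_width: 30.2
at [ 512.3 -162.4   77.2] yaw -0.187 w 30.0 clock 15.7833
tool delta m [-0.0007  0.0602  0.0052] turn deg 0.05
```

View pics/n_wrist.png

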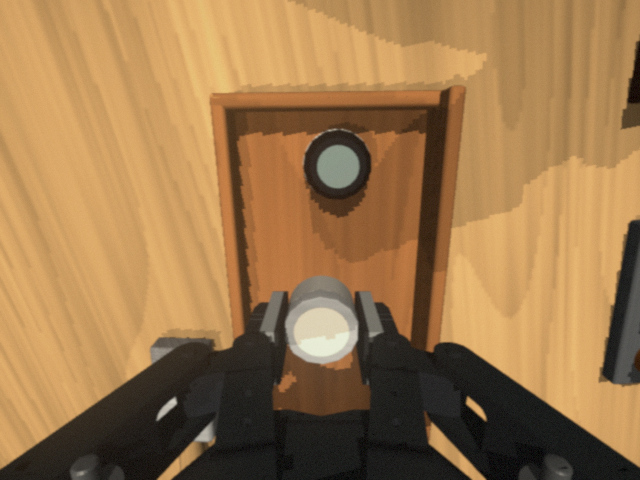

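```bash
python3 -m pendant '{"delta_pos": [[0,0.01,0.005],[0,0.014,0],[0,0.016,0],[0,0.012,0],[0,0.006,0],[0,0.003,0],[0,0,0],[0,0,0]],"turn":[0,0,0,0,0,0,0,0]}'; python3 -m pendant '{"delta_pos": [[0,0,0],[0,0,0],[0,0,0],[0,0,0]],"turn":[0,0,0,0]}' 0.05;  python3 -m pendant '{"delta_pos": [[0,-0.01,0],[0,-0.02,0],[0,-0.03,0],[0,-0.04,0],[0,-0.01,0],[0,0,0]],"turn":[0,0,0,0,0,0]}'
python3 - <<'E'
from h import *
c=cam("wrist","o_wrist.png"); go([513,320,115],-.054)
E
```

```text
clock: 16.45
eef_pos: [520.7, -164.5, 19.4]
tool_rot: [0.451, -0.544, 0.545, -0.451]
contact_force: [0.1, 0.2, -0.4]
gripper_width: 30.3
clock: 16.78
eef_pos: [520.4, -164.7, 19.3]
tool_rot: [0.451, -0.545, 0.545, -0.451]
contact_force: [0.3, -0.3, 0.6]
gripper_width: 49.9
clock: 17.28
eef_pos: [523.1, -165.5, 133.6]
tool_rot: [0.449, -0.542, 0.547, -0.452]
contact_force: [0.3, -0.7, -0.5]
gripper_width: 50.2
at [ 521.7 -165.   131.2] yaw -0.189 w 50.0 clock 17.3333
tool delta m [-0.4748  0.0155 -0.0995] turn deg -7.71
```

View pics/o_wrist.png

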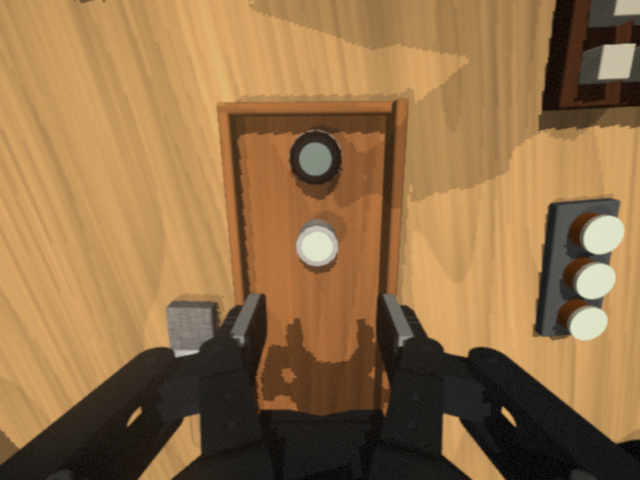

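```bash
python3 -m pendant '{"delta_pos": [[-0.03,0,-0.006],[-0.04,0,-0.008],[-0.04,0,-0.008],[-0.04,0,-0.008],[-0.04,0,-0.008],[-0.04,0,-0.008],[-0.04,0,-0.008],[-0.04,0,-0.0085]],"turn":[0,0,0,0,0,0,0,0]}' 0.056; python3 -m pendant '{"delta_pos": [[-0.04,0,-0.009],[-0.04,0,-0.009],[-0.04,0,-0.009],[-0.0298,0,-0.007],[-0.015,0,-0.003],[0,0.01,0],[0,0.005,0],[0,0,0]],"turn":[0,0,0,0,0,-3.85,-3.85,0]}'
python3 - <<'E'
from h import *
c=cam("wrist","p_wrist.png"); 
r=cams.trace("wrist","tin1")
for x in r: print(round(x["confidence"],2),np.round(x["location"]),np.round(ray(c,x["location"],26),1))
go([513,321,10],-.054)
E
```

```text
clock: 18.0
eef_pos: [515.2, 153.3, 127.3]
tool_rot: [-0.451, 0.545, -0.545, 0.45]
contact_force: [0.8, -0.4, -0.5]
gripper_width: 55.5
clock: 18.67
eef_pos: [509.5, 319.4, 111.1]
tool_rot: [-0.488, 0.513, -0.513, 0.485]
contact_force: [-0.0, -0.6, -0.1]
gripper_width: 55.9
0.89 [324. 246.] [511.6 322.8  26. ]
0.68 [310. 185.] [503.9 365.8  26. ]
at [510.5 319.5 112.7] yaw -0.057 w 56.0 clock 18.7667
tool delta m [-0.0018  0.1027  0.0026] turn deg -0.14
```

View pics/p_wrist.png

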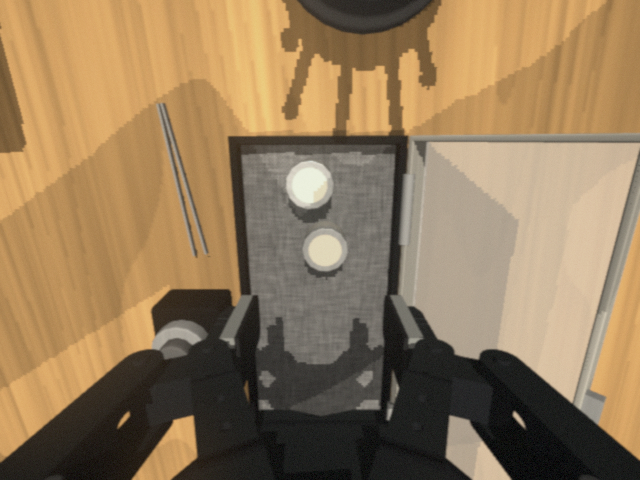

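```bash
python3 -m pendant '{"delta_pos": [[-0.002,0.016,0.0015],[0,0.018,0],[0,0.018,0],[0,0.018,0],[0,0.016,0],[0,0.011,0],[0,0.004,0],[0,0.001,0]],"turn":[0,0,0,0,0,0,0,0]}' 0.046; python3 -m pendant '{"delta_pos": [[0,0,0],[0,0,0],[0,0,0],[0,0,0],[0,0,0],[0,0,0]],"turn":[0,0,0,0,0,0]}' 0 50;  python3 -m pendant '{"delta_pos": [[0,-0.01,0],[0,-0.02,0],[0,-0.03,0],[0,-0.035,0],[0,-0.01,0],[0,0,0]],"turn":[0,0,0,0,0,0]}'
python3 - <<'E'
from h import *
c=cam("wrist","q_wrist.png"); go([*rk(0,45),110],-.188)
E
```

```text
clock: 19.43
eef_pos: [512.5, 321.7, 11.1]
tool_rot: [-0.486, 0.514, -0.514, 0.485]
contact_force: [1.2, 0.8, 0.5]
gripper_width: 45.9
clock: 19.93
eef_pos: [513.6, 322.9, 12.7]
tool_rot: [0.486, -0.513, 0.513, -0.487]
contact_force: [-0.0, -0.7, 5.0]
gripper_width: 29.8
clock: 20.43
eef_pos: [515.1, 323.9, 121.0]
tool_rot: [0.484, -0.513, 0.514, -0.489]
contact_force: [1.0, 0.7, -0.8]
gripper_width: 29.9
at [513.9 323.1 118.6] yaw -0.054 w 30.2 clock 20.4833
tool delta m [0.5294 0.0076 0.0234] turn deg 7.67
```

View pics/q_wrist.png

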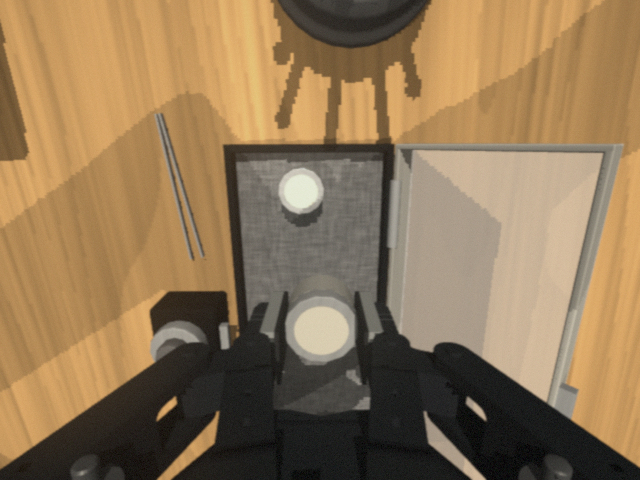

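```bash
python3 -m pendant '{"delta_pos": [[0.02,0,0.001],[0.035,0,0.002],[0.04,0,0.002],[0.04,0,0.002],[0.04,0,0.002],[0.04,0,0.002],[0.04,0,0.002],[0.04,0,0.002]],"turn":[0,0,0,0,0,0,0,0]}'; python3 -m pendant '{"delta_pos": [[0.04,0,0.002],[0.04,0,0.002],[0.04,0,0.002],[0.04,0,0.002],[0.04,0,0.002],[0.03,0,0.001],[0.0044,0,0],[0,0.01,0]],"turn":[0,0,0,0,0,0,0,3.85]}'; python3 -m pendant '{"delta_pos": [[0,0.02,0],[0,0,0]],"turn":[3.85,0]}'
python3 - <<'E'
from h import *
c=cam("wrist","r_wrist.png"); go([*rk(0,45),19],-.188)
E
```

```text
clock: 21.15
eef_pos: [509.9, 25.2, 115.0]
tool_rot: [-0.487, 0.514, -0.513, 0.486]
contact_force: [0.9, -0.4, -0.3]
gripper_width: 30.3
clock: 21.82
eef_pos: [509.9, -209.8, 106.4]
tool_rot: [0.468, -0.53, 0.53, -0.468]
contact_force: [0.4, 1.0, -0.3]
gripper_width: 30.4
clock: 21.98
eef_pos: [506.7, -206.2, 82.3]
tool_rot: [-0.451, 0.548, -0.543, 0.449]
contact_force: [-1.2, 0.1, -0.6]
gripper_width: 30.0
at [ 507.2 -206.1   83.8] yaw -0.187 w 30.1 clock 22.0333
tool delta m [0.0005 0.0647 0.002 ] turn deg 0.05
```

View pics/r_wrist.png

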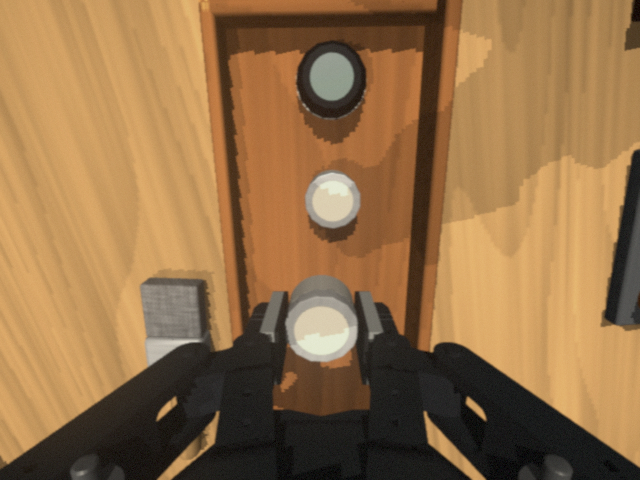

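```bash
python3 -m pendant '{"delta_pos": [[0,0.01,0.005],[0,0.016,0],[0,0.018,0],[0,0.012,0],[0,0.007,0],[0,0.003,0],[0,0,0],[0,0,0]],"turn":[0,0,0,0,0,0,0,0]}'; python3 -m pendant '{"delta_pos": [[0,0,0],[0,0,0],[0,0,0],[0,0,0]],"turn":[0,0,0,0]}' 0.05;  python3 -m pendant '{"delta_pos": [[0,-0.01,0],[0,-0.02,0],[0,-0.03,0],[0,-0.04,0],[0,-0.01,0],[0,0,0]],"turn":[0,0,0,0,0,0]}'
python3 - <<'E'
from h import *
c=cam("wrist","s_wrist.png"); go([504,365.5,115],-.054)
E
```

```text
clock: 22.7
eef_pos: [515.7, -208.6, 21.3]
tool_rot: [0.451, -0.544, 0.545, -0.451]
contact_force: [0.1, -0.4, 1.0]
gripper_width: 30.0
clock: 23.03
eef_pos: [515.5, -208.7, 21.3]
tool_rot: [0.451, -0.545, 0.545, -0.451]
contact_force: [-0.1, -0.2, 0.4]
gripper_width: 50.3
clock: 23.53
eef_pos: [518.1, -209.8, 135.6]
tool_rot: [0.449, -0.542, 0.547, -0.452]
contact_force: [0.4, -0.5, -0.3]
gripper_width: 49.7
at [ 516.7 -209.2  133.2] yaw -0.189 w 50.7 clock 23.5833
tool delta m [-0.5621  0.0172 -0.1202] turn deg -7.71
```

View pics/s_wrist.png

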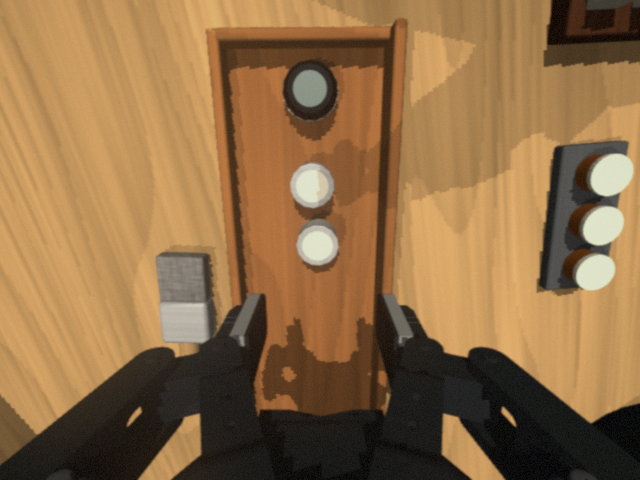

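```bash
python3 -m pendant '{"delta_pos": [[-0.03,0,-0.006],[-0.04,0,-0.008],[-0.04,0,-0.008],[-0.04,0,-0.008],[-0.04,0,-0.008],[-0.04,0,-0.008],[-0.04,0,-0.009],[-0.04,0,-0.009]],"turn":[0,0,0,0,0,0,0,0]}' 0.05; python3 -m pendant '{"delta_pos": [[-0.04,0,-0.009],[-0.04,0,-0.009],[-0.04,0,-0.009],[-0.04,0,-0.009],[-0.04,0,-0.009],[-0.035,0,-0.007],[-0.0171,0,-0.0045],[0,0.005,0]],"turn":[0,0,0,0,0,0,0,-3.85]}'; python3 -m pendant '{"delta_pos": [[0,0,0],[0,0,0]],"turn":[-3.85,0]}'
python3 - <<'E'
from h import *
c=cam("wrist","t_wrist.png"); 
r=cams.trace("wrist","tin1")
for x in r: print(round(x["confidence"],2),np.round(x["location"]),np.round(ray(c,x["location"],26),1))
go([503.5,366.5,11],-.054); cam("side","t_side.png"); cam("scene","t_scene.png")
E
```

```text
clock: 24.25
eef_pos: [508.7, 109.6, 129.4]
tool_rot: [-0.451, 0.545, -0.544, 0.45]
contact_force: [1.6, -0.3, 0.5]
gripper_width: 49.9
clock: 24.92
eef_pos: [501.3, 370.0, 124.9]
tool_rot: [-0.47, 0.529, -0.528, 0.47]
contact_force: [0.9, 0.1, 0.4]
gripper_width: 50.0
clock: 25.08
eef_pos: [500.8, 365.6, 123.8]
tool_rot: [-0.488, 0.513, -0.513, 0.486]
contact_force: [0.7, -0.3, 0.1]
gripper_width: 50.3
0.7 [324. 242.] [502.5 368.5  26. ]
at [501.5 365.3 124.7] yaw -0.056 w 50.0 clock 25.1833
tool delta m [-0.0015  0.1137  0.0021] turn deg -0.13
```

View pics/t_wrist.png

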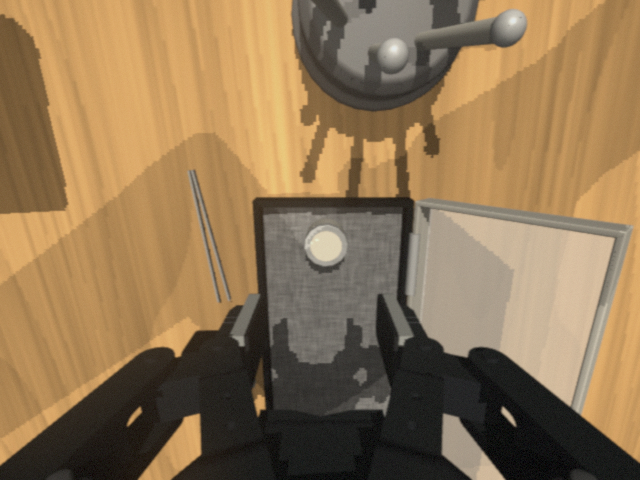

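View pics/t_scene.png

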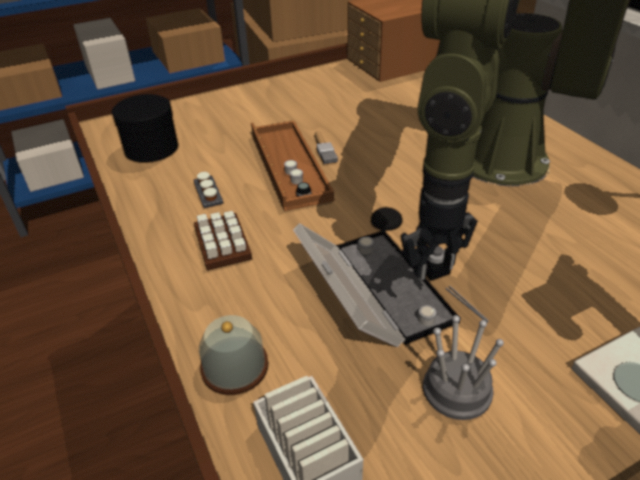

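```bash
python3 -m pendant '{"delta_pos": [[-0.002,0.016,0.0015],[0,0.018,0],[0,0.018,0],[0,0.018,0],[0,0.018,0],[0,0.015,0],[0,0.008,0],[0,0.002,0]],"turn":[0,0,0,0,0,0,0,0]}' 0.05; python3 -m pendant '{"delta_pos": [[0,0,0],[0,0,0],[0,0,0],[0,0,0],[0,0,0],[0,0,0]],"turn":[0,0,0,0,0,0]}' 0 50;  python3 -m pendant '{"delta_pos": [[0,-0.01,0],[0,-0.02,0],[0,-0.03,0],[0,-0.035,0],[0,-0.01,0],[0,0,0]],"turn":[0,0,0,0,0,0]}'
python3 - <<'E'
from h import *
c=cam("wrist","u_wrist.png"); go([*rk(0,0),110],-.188);cam("scene","u_scene.png")
E
```

```text
clock: 25.95
eef_pos: [502.8, 366.9, 11.3]
tool_rot: [-0.487, 0.514, -0.514, 0.485]
contact_force: [0.0, -1.5, -0.6]
gripper_width: 50.1
clock: 26.45
eef_pos: [504.2, 368.5, 13.6]
tool_rot: [0.486, -0.513, 0.513, -0.487]
contact_force: [0.3, -0.6, 3.3]
gripper_width: 30.0
clock: 26.95
eef_pos: [506.0, 369.9, 122.4]
tool_rot: [0.484, -0.513, 0.514, -0.489]
contact_force: [0.6, 0.8, -0.0]
gripper_width: 29.9
at [504.8 369.  119.9] yaw -0.054 w 29.6 clock 27.0
tool delta m [0.6193 0.0085 0.029 ] turn deg 7.67
```

View pics/u_wrist.png

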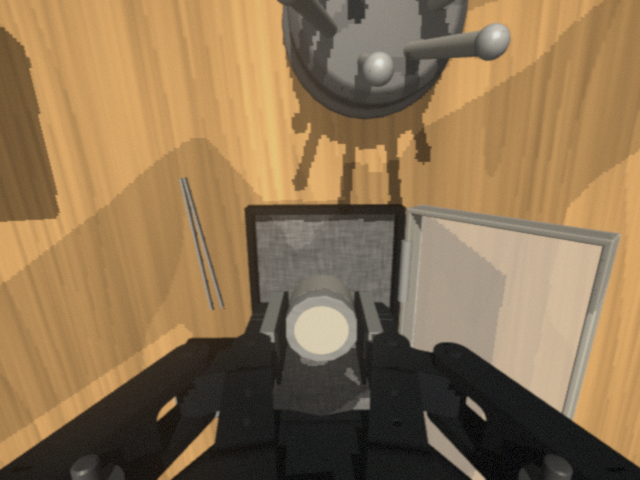

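View pics/u_scene.png

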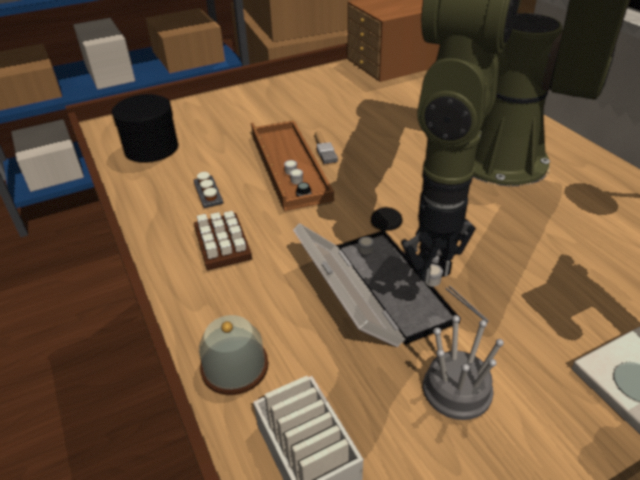

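Held, nothing disturbed. Transfer to rack y=0.

```bash
python3 -m pendant '{"delta_pos": [[0.02,0,0.001],[0.035,0,0.002],[0.04,0,0.002],[0.04,0,0.002],[0.04,0,0.002],[0.04,0,0.002],[0.04,0,0.002],[0.04,0,0.002]],"turn":[0,0,0,0,0,0,0,0]}'; python3 -m pendant '{"delta_pos": [[0.04,0,0.002],[0.04,0,0.002],[0.04,0,0.002],[0.04,0,0.002],[0.04,0,0.002],[0.04,0,0.002],[0.04,0,0.002],[0.03,0,0.001]],"turn":[0,0,0,0,0,0,0,0]}'; python3 -m pendant '{"delta_pos": [[0.014,0,0.001],[0,0.015,0],[0,0.02,0],[0,0,0],[0,0,0]],"turn":[0,3.85,3.85,0,0]}'
python3 - <<'E'
from h import *
c=cam("wrist","v_wrist.png"); go([*rk(0,0),19],-.188)
E
```

```text
clock: 27.72
eef_pos: [500.7, 70.7, 115.9]
tool_rot: [-0.487, 0.514, -0.513, 0.485]
contact_force: [1.4, 0.0, -0.6]
gripper_width: 30.1
clock: 28.38
eef_pos: [499.2, -240.1, 115.8]
tool_rot: [-0.486, 0.515, -0.513, 0.485]
contact_force: [0.7, 0.3, -1.3]
gripper_width: 30.5
clock: 28.8
eef_pos: [499.1, -250.2, 80.7]
tool_rot: [-0.452, 0.546, -0.543, 0.451]
contact_force: [0.6, -0.4, 0.1]
gripper_width: 30.0
at [ 500.2 -250.6   82. ] yaw -0.186 w 29.8 clock 28.85
tool delta m [0.0004 0.063  0.0003] turn deg 0.11
```

View pics/v_wrist.png

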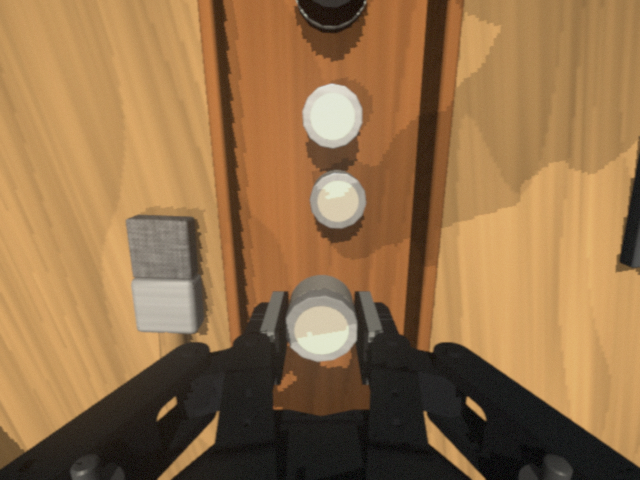

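```bash
python3 -m pendant '{"delta_pos": [[0,0.01,0.004],[0,0.016,0],[0,0.018,0],[0,0.012,0],[0,0.006,0],[0,0.002,0],[0,0,0],[0,0,0]],"turn":[0,0,0,0,0,0,0,0]}'; python3 -m pendant '{"delta_pos": [[0,0,0],[0,0,0],[0,0,0],[0,0,0]],"turn":[0,0,0,0]}' 0.05;  python3 -m pendant '{"delta_pos": [[0,-0.01,0],[0,-0.02,0],[0,-0.03,0],[0,-0.04,0],[0,-0.01,0],[0,0,0]],"turn":[0,0,0,0,0,0]}'
python3 - <<'E'
from h import *
c=cam("wrist","w_wrist.png"); s=cam("scene","w_scene.png");r=cams.trace("scene","tin1")
for x in r: print(round(x["confidence"],2),np.round(x["location"]),np.round(ray(s,x["location"],22),1))
go([503,140,115],-.054)
E
```

```text
clock: 29.52
eef_pos: [505.9, -252.5, 19.5]
tool_rot: [0.451, -0.544, 0.545, -0.451]
contact_force: [-0.5, 0.3, -0.1]
gripper_width: 30.0
clock: 29.85
eef_pos: [505.3, -252.6, 19.1]
tool_rot: [0.451, -0.545, 0.545, -0.451]
contact_force: [0.5, 0.1, -0.0]
gripper_width: 50.1
clock: 30.35
eef_pos: [508.0, -253.9, 133.6]
tool_rot: [0.45, -0.542, 0.547, -0.452]
contact_force: [0.3, -0.7, -0.4]
gripper_width: 50.1
0.66 [286. 154.] [ 499.7 -274.5   22. ]
0.45 [297. 173.] [ 514.3 -179.4   22. ]
0.42 [288. 164.] [ 516.1 -227.1   22. ]
at [ 504.5 -252.2  128.2] yaw -0.189 w 50.0 clock 30.5
tool delta m [-0.3849  0.0134 -0.075 ] turn deg -7.71
```

View pics/w_wrist.png

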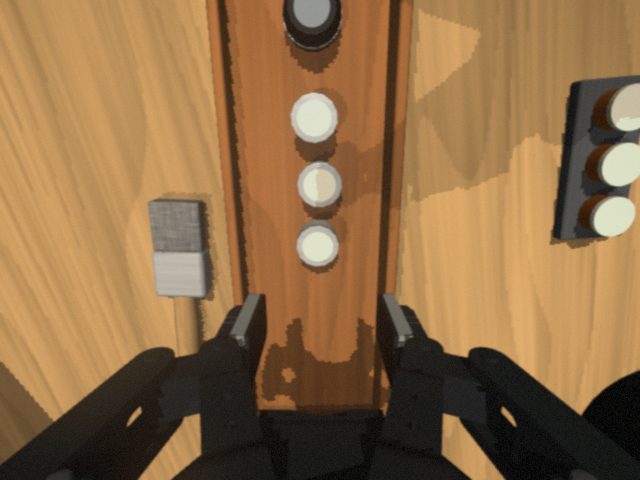

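View pics/w_scene.png

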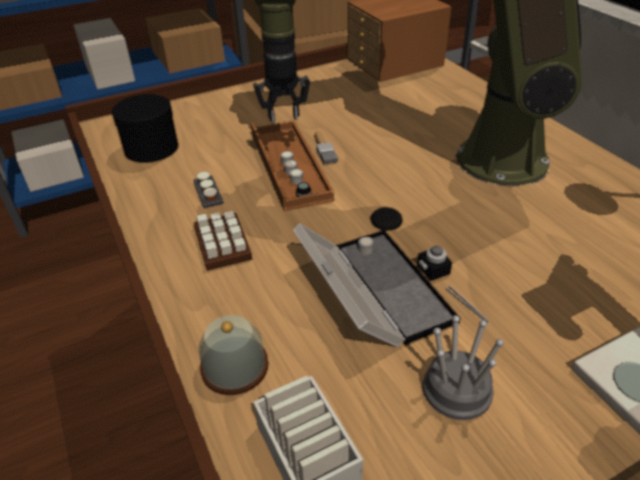

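One tin left at scene (366,242).

```bash
python3 -m pendant '{"delta_pos": [[-0.03,0,-0.006],[-0.04,0,-0.008],[-0.04,0,-0.008],[-0.04,0,-0.008],[-0.04,0,-0.008],[-0.04,0,-0.008],[-0.04,0,-0.007],[-0.04,0,-0.007]],"turn":[0,0,0,0,0,0,0,0]}' 0.05; python3 -m pendant '{"delta_pos": [[-0.04,0,-0.008],[-0.025,0,-0.005],[-0.0099,0,-0.002],[0,0.005,0],[0,0.005,0],[0,0,0],[0,0,0]],"turn":[0,0,0,-3.85,-3.85,0,0]}'
python3 - <<'E'
from h import *
c=cam("wrist","x_wrist.png"); 
r=cams.trace("wrist","tin1")
for x in r: print(round(x["confidence"],2),np.round(x["location"]),np.round(ray(c,x["location"],26),1))
go([503,140,11],-.054)
E
```

```text
clock: 31.17
eef_pos: [502.4, 65.0, 127.1]
tool_rot: [-0.452, 0.545, -0.544, 0.45]
contact_force: [0.9, 0.0, 0.7]
gripper_width: 49.9
clock: 31.75
eef_pos: [502.4, 138.9, 117.5]
tool_rot: [-0.487, 0.514, -0.513, 0.485]
contact_force: [0.1, -0.0, -0.3]
gripper_width: 49.9
0.96 [321. 246.] [502.2 140.3  26. ]
at [503.2 139.  118.4] yaw -0.056 w 50.1 clock 31.85
tool delta m [-0.001   0.1074 -0.0002] turn deg -0.14
```

View pics/x_wrist.png

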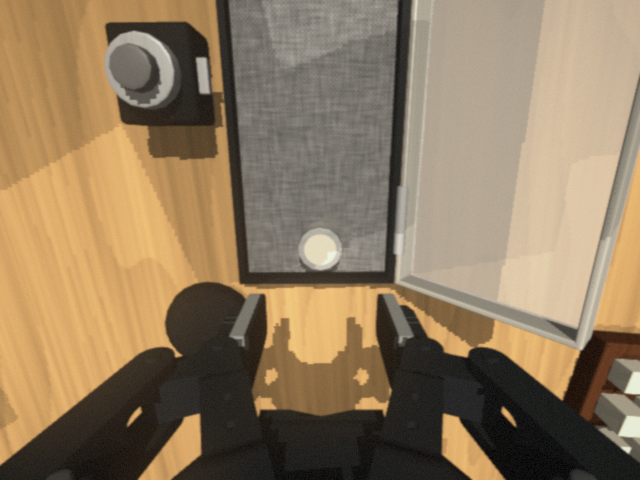

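```bash
python3 -m pendant '{"delta_pos": [[-0.001,0.016,0],[0,0.018,0],[0,0.018,0],[0,0.018,0],[0,0.018,0],[0,0.011,0],[0,0.006,0],[0,0.002,0]],"turn":[0,0,0,0,0,0,0,0]}' 0.05; python3 -m pendant '{"delta_pos": [[0,0,0],[0,0,0],[0,0,0],[0,0,0],[0,0,0],[0,0,0]],"turn":[0,0,0,0,0,0]}' 0 50;  python3 -m pendant '{"delta_pos": [[0,-0.01,0],[0,-0.02,0],[0,-0.03,0],[0,-0.035,0],[0,-0.01,0],[0,0,0]],"turn":[0,0,0,0,0,0]}'
python3 - <<'E'
from h import *
c=cam("wrist","y_wrist.png"); go([*rk(0,-45),110],-.188);cam("scene","y_scene.png")
E
```

```text
clock: 32.52
eef_pos: [503.0, 140.3, 11.0]
tool_rot: [-0.487, 0.514, -0.513, 0.486]
contact_force: [0.4, -0.2, 0.5]
gripper_width: 49.8
clock: 33.02
eef_pos: [504.4, 140.9, 12.6]
tool_rot: [0.486, -0.513, 0.514, -0.487]
contact_force: [-0.7, 0.1, 4.6]
gripper_width: 29.9
clock: 33.52
eef_pos: [506.1, 141.4, 120.6]
tool_rot: [0.484, -0.512, 0.514, -0.488]
contact_force: [-0.5, 0.8, 0.2]
gripper_width: 30.2
at [504.8 141.1 118.5] yaw -0.054 w 30.1 clock 33.5667
tool delta m [0.4364 0.008  0.0106] turn deg 7.68
```

View pics/y_wrist.png

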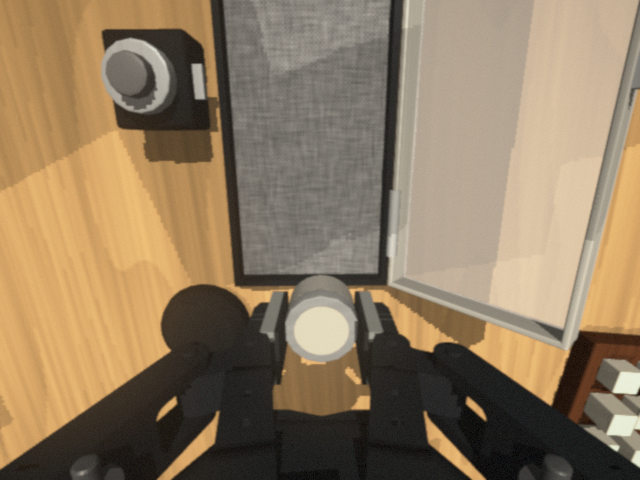

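```bash
python3 -m pendant '{"delta_pos": [[0.02,0,0.001],[0.035,0,0.001],[0.04,0,0.001],[0.04,0,0.001],[0.04,0,0.001],[0.04,0,0.002],[0.04,0,0.002],[0.04,0,0.002]],"turn":[0,0,0,0,0,0,0,0]}'; python3 -m pendant '{"delta_pos": [[0.04,0,0.002],[0.04,0,0],[0.035,0,0],[0.02,0,0],[0.0064,0,0],[0,0.015,0],[0,0.02,0],[0,0,0]],"turn":[0,0,0,0,0,3.85,3.85,0]}'
python3 - <<'E'
from h import *
c=cam("wrist","z_wrist.png"); go([*rk(0,-45),19],-.188)
E
```

```text
clock: 34.28
eef_pos: [496.6, -155.9, 114.8]
tool_rot: [-0.487, 0.514, -0.512, 0.486]
contact_force: [0.9, -0.6, -0.1]
gripper_width: 30.1
clock: 34.95
eef_pos: [489.6, -293.3, 77.0]
tool_rot: [-0.451, 0.548, -0.542, 0.449]
contact_force: [-1.3, 0.5, -0.9]
gripper_width: 29.8
at [ 490.2 -293.5   78.6] yaw -0.187 w 30.2 clock 35.0
tool delta m [0.0016 0.0596 0.0023] turn deg 0.07
```

View pics/z_wrist.png

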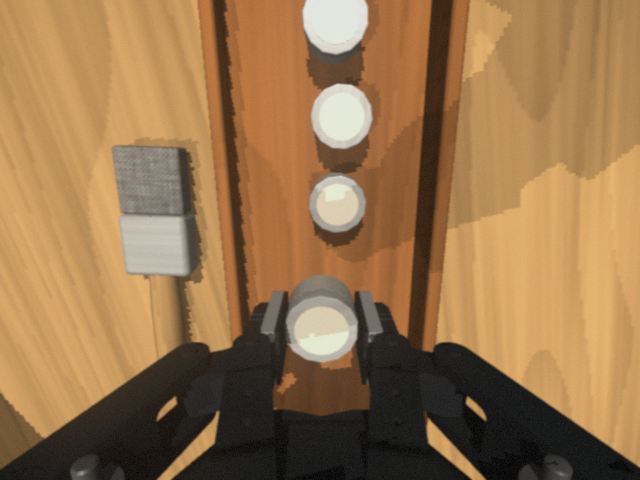

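```bash
python3 -m pendant '{"delta_pos": [[0,0.01,0.004],[0,0.016,0],[0,0.016,0],[0,0.011,0],[0,0.005,0],[0,0.002,0],[0,0,0],[0,0,0]],"turn":[0,0,0,0,0,0,0,0]}'; python3 -m pendant '{"delta_pos": [[0,0,0],[0,0,0],[0,0,0],[0,0,0]],"turn":[0,0,0,0]}' 0.05;  python3 -m pendant '{"delta_pos": [[0,-0.01,0],[0,-0.02,0],[0,-0.03,0],[0,-0.04,0],[0,-0.04,0],[0,-0.04,0],[0,0,0],[0,0,0]],"turn":[0,0,0,0,0,0,0,0]}'
python3 -m pendant '{"delta_pos": [[-0.03,0,0],[-0.04,0,0],[-0.04,0,0],[-0.04,0,0],[-0.04,0,0],[-0.04,0,0],[-0.04,0,0],[0,0,0]],"turn":[0,0,0,0,0,0,0,0]}'
python3 - <<'E'
from h import *
cam("wrist","z2_wrist.png"); s=cam("scene","z2_scene.png");d=cam("side","z2_side.png")
for n,c in (("scene",s),("side",d)):
  for x in cams.trace(n,"tin1"): print(n,round(x["confidence"],2),np.round(x["location"]),np.round(ray(c,x["location"],22),1))
im=d["img"][290:460,290:450,::-1];cv2.imwrite("pics/z3.png",cv2.resize(im,None,fx=3.5,fy=3.5,interpolation=cv2.INTER_CUBIC))
E
```

```text
clock: 35.67
eef_pos: [497.5, -296.7, 22.5]
tool_rot: [0.451, -0.544, 0.545, -0.451]
contact_force: [-0.7, 0.4, -0.6]
gripper_width: 30.1
clock: 36.0
eef_pos: [497.2, -296.7, 22.2]
tool_rot: [0.451, -0.545, 0.545, -0.451]
contact_force: [0.3, 0.2, 0.6]
gripper_width: 49.9
clock: 36.67
eef_pos: [498.8, -297.7, 205.8]
tool_rot: [0.45, -0.543, 0.547, -0.452]
contact_force: [0.3, -0.9, -0.2]
gripper_width: 49.9
clock: 37.33
eef_pos: [547.4, -25.0, 200.6]
tool_rot: [-0.452, 0.545, -0.542, 0.453]
contact_force: [0.4, 0.1, 0.2]
gripper_width: 49.8
scene 0.6 [296. 175.] [ 517.8 -172.7   22. ]
scene 0.6 [288. 167.] [ 521.5 -217.2   22. ]
scene 0.57 [281. 148.] [ 499.7 -309.8   22. ]
scene 0.55 [437. 252.] [385.3 233.1  22. ]
scene 0.44 [287. 157.] [ 503.1 -263.3   22. ]
side 0.82 [373. 369.] [ 511.6 -256.    22. ]
side 0.5 [353. 341.] [ 517.4 -171.8   22. ]
side 0.5 [359. 354.] [ 508.5 -207.6   22. ]
side 0.44 [272. 231.] [542.5 241.9  22. ]
```

View pics/z3.png

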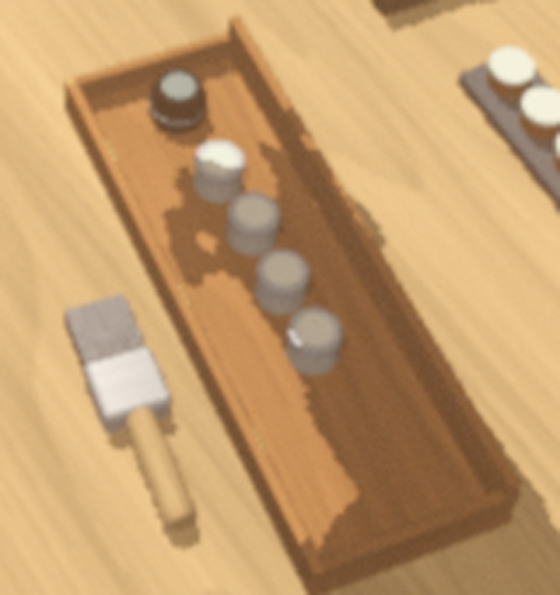

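View pics/z2_scene.png

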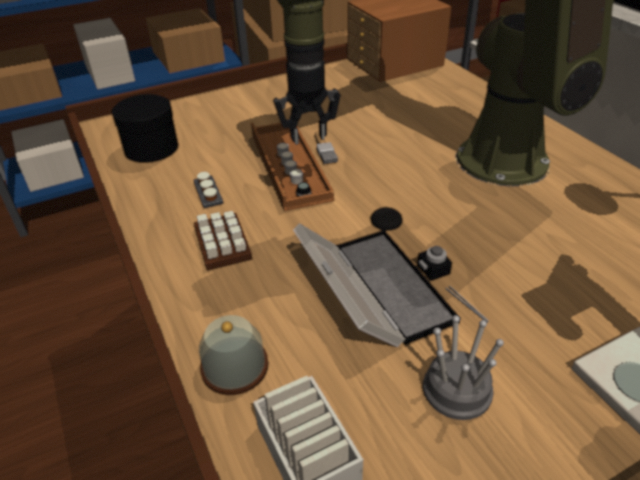

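View pics/z2_side.png

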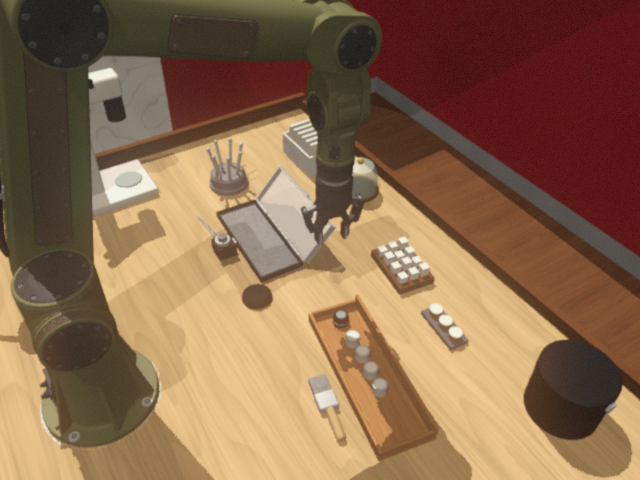

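```bash
python3 -c "
from cell import close_job
print(close_job())"
```

```text
the job is handed in; nothing more can be done
None
```

The task is finished and handed in at about 37 s on the robot's clock, against the 210 s limit. I lifted the eyeglass off the shut lid into the rack, pressed the release button so the lid sprang open, and moved all four tins that were present into the rack.

- **Rack and case:** The last scene and side pictures show the eyeglass and the four tins standing apart on the rack floor behind the lip. The case is empty.
- **Lid, bystanders and robot:** The lid is open. The other tools look where they were at the start, and the gripper was up and clear of everything. The lid angle and the tools' positions were judged by eye from the pictures, not measured.
- **Disagreeing readings:**
  - In the final side view the network reported only three of the four tins, plus a low-confidence false hit near the lid.
  - In the scene view it also took the release button for a tin.
  - The pictures clearly show four tins in the rack.
- **Contact forces:** I read about 3–6 N on the fingertips as they closed to grip. No grip slip or knocked object was seen.

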